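# Score the envelope flap with the stylus

### The job

Draw the blue stylus out of its wooden sleeve by its steel nose, put it down flat on the open desk and let go, then take it again by the blue handle. With its tip down in the V-shaped groove of the scoring board, trace the groove slowly (about 3 cm a second) from the end with the red dot, round the corner, to the stop at the end with the black dot, in one go without lifting out on the way. Then lay the stylus flat on the desk beside the board and leave the other things where they are.

Things in the scene. Friction and masses are not known exactly. Their poses are not given: they have to be found in the camera images.
- stylus: Stylus, 159 mm long, 80 g. -x points to the tip; origin under the handle's middle, axis 9 mm above it. Square blue handle 18x18 mm (x -55..55 mm), square steel collar 10x10 mm (x -87..-55), thin neck with 5 mm ball tip (ball centre x -101). At the start it lies on the desk, handle inside the sleeve, neck and about 28 mm of collar sticking out.
- stylus_tip (a point): Centre of the stylus's ball tip (radius 2.5 mm).
- stylus_butt (a point): Centre of the stylus handle's rear end face.
- sleeve: Wooden sleeve fixed to the desk, 124 mm long, 41 wide, 33 high: a tunnel without floor, 27 mm wide and 26 high inside, back closed. Origin: desk level, middle of its open mouth; +x points into it (roughly away from the robot). The stylus is drawn out along -x, 125 mm or more, to clear the mouth.
- board: Scoring board fixed to the desk: wood 150x230 mm with white card (6 mm above the desk) and a V groove between aluminium rails (tops at 11 mm). Groove 16 mm wide, 5 deep, floor = card; two 98 mm legs; ends closed 8 mm beyond their end points. Origin: desk level, middle of far edge; board spans x -150..0, y -115..115 mm; the V's corner points to -x.
- groove_start (a point): Start of the groove's centre line, on its floor, at the end marked with a red dot (the left end, board +y).
- groove_end (a point): Far end of the groove's centre line, on its floor, at the end marked with a black dot: where the ball tip's centre stands when it touches the end piece (2.5 mm before the end piece; 5.5 mm past the end of the 98 mm leg).
- groove_apex (a point): Corner of the groove's centre line, on its floor.
- groove_a1 (a point): Point on the groove's centre line, on its floor, 24 mm along from the start toward the corner.
- groove_a2 (a point): Point on the groove's centre line, on its floor, 49 mm along from the start toward the corner.
- groove_a3 (a point): Point on the groove's centre line, on its floor, 73 mm along from the start toward the corner.
- groove_b1 (a point): Point on the groove's centre line, on its floor, 24 mm along from the corner toward the end.
- groove_b2 (a point): Point on the groove's centre line, on its floor, 49 mm along from the corner toward the end.
- groove_b3 (a point): Point on the groove's centre line, on its floor, 73 mm along from the corner toward the end.
- jade_dish: Green stone dish, 98 mm across, 30 mm high, loose; to be left alone. Origin: centre of underside.
- rubber_stamp: Wooden hand stamp, 30 x 46 x 78 mm, loose; to be left alone. Origin: centre of underside.
- ink_bottle: Blue ink bottle with black cap, 53 x 52 x 64 mm, loose; to be left alone. Origin: centre of underside. Behind and to the right of it stands the computer monitor, a fixed obstacle (panel 470 mm wide, 100 to 430 mm above the desk) to keep the arm clear of.
Things that resemble listed ones, but are neither listed nor needed, are in the scene too. Several things look just like the sleeve: the one meant starts farthest from the robot's base.

How it is judged:
By the outcome, as a careful person would: the job done as asked, in the order asked, and still so for the second after the job is handed in, with the robot touching nothing.
It also fails if it takes over 72 s, if anything falls off the work surface, if the arm or the gripper's body presses on something with over 40 N, if the wrist force passes 120 N, or if a joint passes its speed limit or range.

### The arm

A 6-joint arm with a two-finger parallel gripper is mounted at the origin on a cart in front of the work surface, level with it; the furniture and walls round the work are solid. World frame = base frame: x ahead of the robot, y to its left, z up, the work surface at z = 0. Lengths are in m, angles in rad, forces in N, time in s.
With the tool pointing down it reaches from about 0.425 to 0.95 m from the base axis. Payload 3.5 kg.
Tool frame: the origin (TCP) lies midway between the tips of the shut fingers; the grasp point (between the pads) lies 19 mm behind it; z points along the fingers, y is the line along which they close (so a half turn about z gives the same grasp; the last joint's range is limited). The gripper opens to 85 mm and grips with 20 to 120 N. Pads are 22 mm wide; open, the fingers measure 114 mm over their backs; the gripper's body (76 mm by 85 mm) begins 54 mm behind the grasp point. The pads swing forward as they close: fully open they stand 13 mm farther back than shut.
Start: joints at [1.135, 0.286, 1.577, -0, 1.279, -0.15], TCP at [0.19, 0.648, 0.231] pointing down, gripper open.
Joint ranges: [-2.77, 2.77], [-0.9, 2.22], [0.21, 2.48], [-1.53, 4.67], [0.24, 2.81], [-2.84, 2.84]. Speed limits (rad/s): [2.79, 2.79, 3.14, 3.14, 3.14, 3.14].

### API

Orientations are given as a unit quaternion [x, y, z, w].
In Python, from plant import ctrl gives the robot as it stands.
- The arm moves only by the tool move_arm, never from a script. Its argument "plan" is a list of rows, each an object of numbers: "x", "y", "z": the shift along the tool's x, y, z in m; "yaw": the turn about the tool's z in rad; "fingers": the closure, from 0 (fully open) to 1 (shut). In form: [{"x": .., "y": .., "z": .., "yaw": .., "fingers": ..}, ...]. A call has 1 to 5 rows; each row is the pose to reach, as a shift and turn from the pose commanded when the call began, along the tool's axes at that moment; what a row does not reach only later rows make up. A row lasts 1/10 s, in which the tool goes at most 50 mm and 8.59 degrees, less where a joint would pass 70% of its speed; a pose out of reach is approached as far as the arm can. A call with a gripper value outside its range is refused whole. The fingers move at their own pace and stop on an object; "force" is the grip in N (left out, the last holds). Time passes only in rows, so rows that repeat a pose let the fingers close. It gives the time, the measured TCP pose, the force, the opening and the grip force at its end, in the units of the state.
- ctrl.get_state(): the state, without advancing time (a new reading comes with each control period).
- ctrl.read_camera(name): name is "scene" or "top" or "wrist"; returns the picture (420x560x3 uint8, red, green, blue); there is no depth.
- ctrl.camera_model(name): a dict with "intrinsics" (3x3 intrinsics, pixels), "cam_to_world" (4x4, takes a point from camera to world coordinates); the wrist camera has in their place "tool_from_camera" (4x4, takes a point from camera to tool coordinates, whose origin is the TCP and whose axes are the flange's). Camera axes: x right, y up, looking along -z (the intrinsics and any distortion apply to the point x, -y, -z); pixel columns grow to the right and rows downward; lengths in m; the calibration is good to about 2 mm. The wrist camera is an equidistant fisheye: a pixel r from the principal point sees the ray r / f radians off the axis. A picture is of the moment at which its call begins: read the wrist's pose just before it. camera_model takes no time and is no camera call.
- ctrl.sign_off(): hands the job in; it is judged then, once.
The state is a dict: "time": time; "qpos": joint angles; "dq": joint speeds; "joint_efforts": joint torques, N m; "eef_pos": TCP position; "tcp_rot": TCP orientation; "contact_force": force on the tool from outside, world axes, zero at the start; "wrist_torque": the same for the moment, N m; "opening": opening from 0.0 (shut) to 1.0 (fully open); "finger_force": force on a finger pad.
Only numpy, scipy, OpenCV 4.12 (cv2) and the standard library are available. Lean on these libraries where they do the work, as an engineer would, in place of code of your own. Each camera call takes 0.05 s, during which the arm holds its last target. There are 200 camera calls.

## Working session

There is one attempt and no reset: what is moved stays moved. The work goes in short steps, Python scripts to look and compute and a tool call to move; the robot and the scene stay as the last step left them, time stands still between calls to the robot, and variables do not carry over. Pictures are saved under pics/ and viewed, at most 10 in all, crops included, and the job is handed in when it is done.

Besides the shell and the picture viewer there is one more tool, called as name(argument=value, ...), one argument or row to a line, values as JSON. move_arm: Moves the arm, as the interface text tells. Its arguments: {"type":"object","properties":{"plan":{"type":"array"},"force":{"type":"number"}},"required":["plan"]}

```bash
mkdir -p pics; ls; python3 - <<'E'
from plant import ctrl
import cv2, numpy as np
s=ctrl.get_state(); print({k:np.round(v,4).tolist() for k,v in s.items()})
for n in ("top","scene"):
    im=ctrl.read_camera(n); cv2.imwrite(f"pics/{n}0.png",im[:,:,::-1]); m=ctrl.camera_model(n); print(n,{k:np.round(v,4).tolist() if not isinstance(v,str) else v for k,v in m.items()})
m=ctrl.camera_model("wrist");print({k:np.round(v,4).tolist() if not isinstance(v,str) else v for k,v in m.items()})
a=cv2.imread("pics/top0.png");cv2.imwrite("pics/top0b.png",cv2.resize(a,(800,600),interpolation=cv2.INTER_CUBIC))
E
```

```text
pics
{'time': 0.0, 'qpos': [1.135, 0.2872, 1.5782, -0.0, 1.2786, -0.15], 'dq': [-0.0023, 0.0005, 0.0001, -0.0002, 0.0005, -0.0006], 'joint_efforts': [-0.0012, -40.6001, -29.2617, -0.0003, 0.0057, -0.0], 'eef_pos': [0.19, 0.647, 0.2299], 'tcp_rot': [0.1424, 0.9898, -0.0011, -0.0003], 'contact_force': [0.1905, -0.1132, -0.0446], 'wrist_torque': [-0.0309, -0.0012, 0.01], 'finger_force': 0.0, 'opening': 0.9981}
top {'intrinsics': [[465.5371, 0.0, 280.0905], [0.0, 465.5371, 206.0647], [0.0, 0.0, 1.0]], 'cam_to_world': [[-0.0298, 0.9869, -0.1588, 0.3216], [-0.9996, -0.0292, 0.0061, -0.1207], [0.0014, 0.1589, 0.9873, 1.4362], [0.0, 0.0, 0.0, 1.0]]}
scene {'intrinsics': [[445.9491, 0.0, 285.6325], [0.0, 445.9491, 206.1299], [0.0, 0.0, 1.0]], 'cam_to_world': [[0.6184, 0.597, -0.5109, -0.061], [-0.7858, 0.462, -0.4112, -0.6042], [-0.0094, 0.6558, 0.7549, 0.9128], [0.0, 0.0, 0.0, 1.0]]}
{'intrinsics': [[325.1923, 0.0, 284.6648], [0.0, 325.1923, 209.4998], [0.0, 0.0, 1.0]], 'tool_from_camera': [[-0.0015, 0.9581, 0.2865, 0.0718], [1.0, 0.001, 0.0018, 0.0005], [0.0014, 0.2865, -0.9581, -0.1428], [0.0, 0.0, 0.0, 1.0]]}
```

View pics/top0b.png

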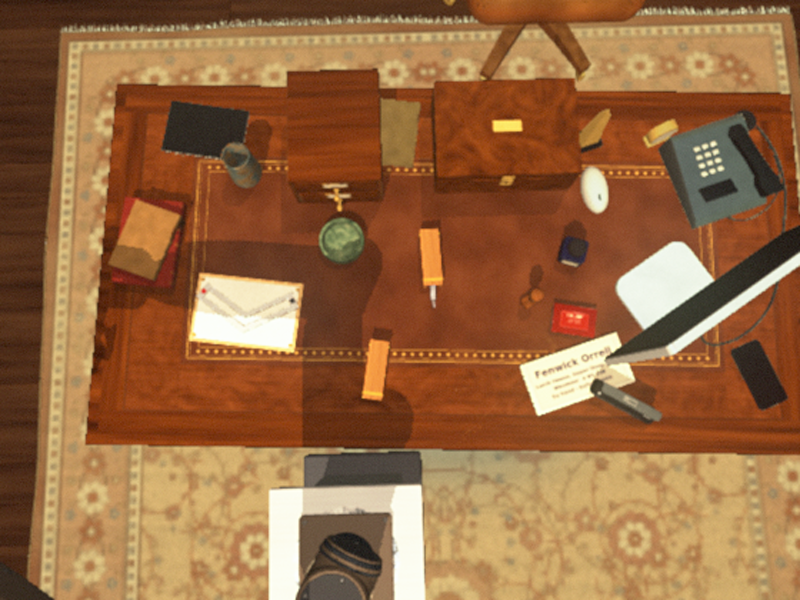

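View pics/scene0.png

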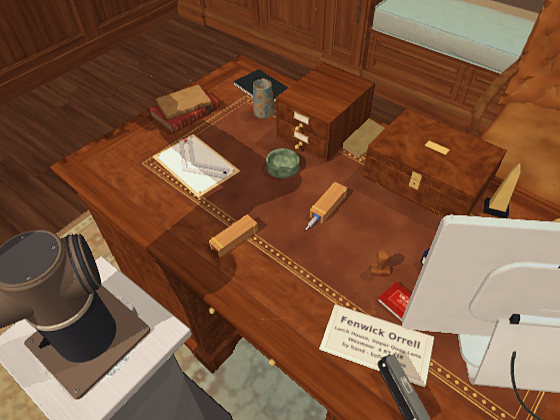

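Top view (800x600 scale): the candidates for the sleeve are the block at (430,258), with the stylus nose sticking out at (433,295), and a look-alike at (376,370) nearer the robot. I choose (430,258), since it is farthest from the base and holds the stylus. The board is at (245,312), with the red dot at (204,290) and the black dot at (292,300).

```bash
cat > h.py <<'E'
from plant import ctrl
import cv2, numpy as np
from scipy.spatial.transform import Rotation as R
def ray(name,u,v,st=None):
    m=ctrl.camera_model(name);K=np.array(m["intrinsics"])
    a=(u-K[0,2])/K[0,0];b=(v-K[1,2])/K[1,1]
    if name!="wrist":
        T=np.array(m["cam_to_world"]);d=np.array([a,-b,-1])
    else:
        t=np.hypot(a,b);s=np.sin(t)/max(t,1e-9);d=np.array([a*s,-b*s,-np.cos(t)])
        W=np.eye(4);W[:3,:3]=R.from_quat(st["tcp_rot"]).as_matrix();W[:3,3]=st["eef_pos"]
        T=W@np.array(m["tool_from_camera"])
    return T[:3,3],T[:3,:3]@d
def hit(name,u,v,z,st=None):
    o,d=ray(name,u,v,st);return o+d*(z-o[2])/d[2]
def pix(name,P,st=None):
    m=ctrl.camera_model(name);K=np.array(m["intrinsics"])
    if name!="wrist":T=np.array(m["cam_to_world"])
    else:
        W=np.eye(4);W[:3,:3]=R.from_quat(st["tcp_rot"]).as_matrix();W[:3,3]=st["eef_pos"]
        T=W@np.array(m["tool_from_camera"])
    c=T[:3,:3].T@(np.array(P)-T[:3,3]);c=np.array([c[0],-c[1],-c[2]])
    if name!="wrist":return K[0,0]*c[0]/c[2]+K[0,2],K[1,1]*c[1]/c[2]+K[1,2]
    t=np.arctan2(np.hypot(c[0],c[1]),c[2]);q=c[:2]/np.hypot(c[0],c[1])*t
    return K[0,0]*q[0]+K[0,2],K[1,1]*q[1]+K[1,2]
def go(P,yawdeg=None):
    "shift in current tool axes to world TCP P, tool-x heading yawdeg"
    s=ctrl.get_state();M=R.from_quat(s["tcp_rot"]).as_matrix()
    cur=np.degrees(np.arctan2(M[1,0],M[0,0]))
    print("pos",np.round(s["eef_pos"],4),"head",round(cur,2),"q",np.round(s["qpos"],2),"t",s["time"],"F",np.round(s["contact_force"],1),"open",round(s["opening"],3))
    print("shift",np.round(M.T@(np.array(P)-s["eef_pos"]),4), "yaw",None if yawdeg is None else round(-np.radians((yawdeg-cur+180)%360-180),4))
def snap(n,f):
    s=ctrl.get_state();im=ctrl.read_camera(n);cv2.imwrite(f"pics/{f}.png",im[:,:,::-1])
    np.savez(f"pics/{f}.npz",tcp_rot=s["tcp_rot"],eef_pos=s["eef_pos"]);return s,im
def crop(f,g,u0,v0,u1,v1,k):
    cv2.imwrite(f"pics/{g}.png",cv2.resize(cv2.imread(f"pics/{f}.png")[v0:v1,u0:u1],None,fx=k,fy=k,interpolation=cv2.INTER_CUBIC))
E
python3 - <<'E'
from h import *
k=.7
for n,u,v,z in [("tip",433,305,.009),("collar/mouth",433,287,.009),("mouthL",421,287,.033),("mouthR",443,285,.033),("backL",420,230,.033),("backR",438,229,.033),("red",204,290,.011),("blk",292,300,.011),("bTL",202,273,.006),("bTR",303,285,.006),("bBR",296,352,.006),("bBL",190,342,.006),("decoy",376,370,.033)]:
    print(n,np.round(hit("top",u*k,v*k,z),3))
go([.40,.21,.23],180)
crop("top0","c1",265,140,365,290,4)
E
```

```text
tip [ 0.526 -0.2    0.009]
collar/mouth [ 0.565 -0.202  0.009]
mouthL [ 0.562 -0.175  0.033]
mouthR [ 0.565 -0.222  0.033]
backL [ 0.688 -0.177  0.033]
backR [ 0.689 -0.216  0.033]
red [0.573 0.296 0.011]
blk [0.545 0.105 0.011]
bTL [0.612 0.302 0.006]
bTR [0.579 0.082 0.006]
bBR [0.433 0.098 0.006]
bBL [0.461 0.326 0.006]
decoy [ 0.388 -0.074  0.033]
pos [0.1901 0.6471 0.23  ] head 163.62 q [ 1.13  0.29  1.58 -0.    1.28 -0.15] t 0.1 F [-0.2 -0.6 -0. ] open 1.001
shift [-0.3247 -0.3601  0.0007] yaw -0.2858
```

View pics/c1.png

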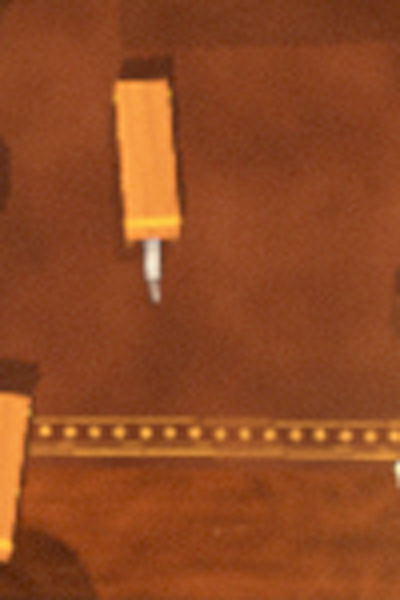

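The close crop shows the white/steel nose sticking out of the mouth end of the far block, from crop (152,240) to (155,300), so the choice is confirmed. First I go over the board, which lies on the way.

move_arm(
  plan=[
    {"yaw": -0.143},
    {"yaw": -0.286},
    {"yaw": -0.286},
  ],
)

```text
validation failed for argument at $.pl...
```

move_arm(
  plan=[
    {"x": -0.026,"y": -0.042},
    {"x": -0.052,"y": -0.084},
    {"x": -0.078,"y": -0.126},
    {"x": -0.104,"y": -0.168},
    {"x": -0.13,"y": -0.21},
  ],
)

```text
validation failed for argument at $.pl...
```

move_arm(
  plan=[
    {"x": -0.026,"y": -0.042},
    {"x": -0.052,"y": -0.084},
    {"x": -0.078,"y": -0.126},
    {"x": -0.104,"y": -0.168},
    {"x": -0.13,"y": -0.21},
  ],
)

```text
validation failed for argument at $.pl...
```

move_arm(
  plan=[
    {"x": -0.015,"y": -0.02,"z": 0.04},
    {"x": -0.02,"y": -0.027,"z": 0.08},
    {"x": -0.02,"y": -0.027,"z": 0.08},
    {"x": -0.02,"y": -0.027,"z": 0.08},
  ],
)

```text
validation failed for argument at $.pl...
```

```bash
python3 - <<'E'
from h import *
go([.46,-.2,.15],180)
snap("wrist","w1"); crop("w1","w1b",0,0,560,420,1.42)
E
```

```text
pos [0.1901 0.6471 0.23  ] head 163.62 q [ 1.13  0.29  1.58 -0.    1.28 -0.15] t 0.1 F [-0.2 -0.6 -0. ] open 1.001
shift [-0.4979 -0.7364  0.0815] yaw -0.2858
```

View pics/w1b.png

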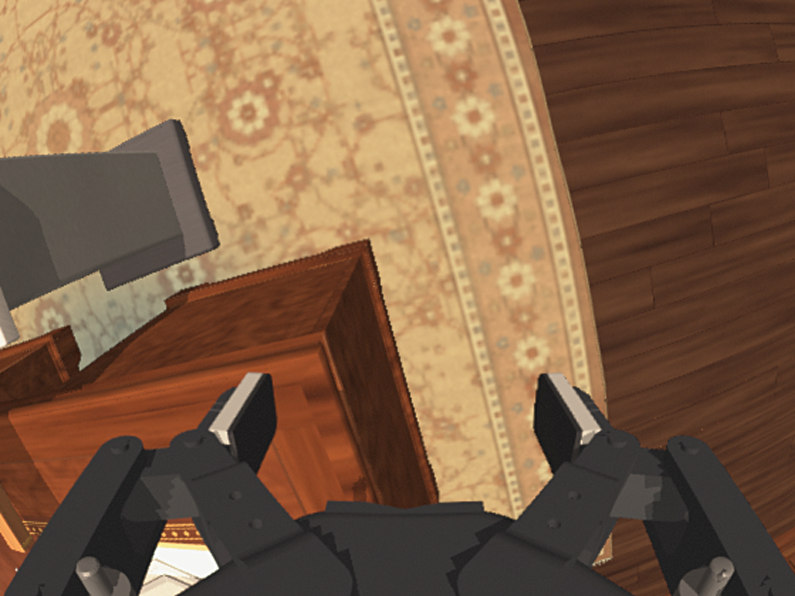

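The wrist view shows the floor rug and desk corner, with the fingers at (240,410) and (560,410). The camera looks mainly toward tool +x. Every row needs all its keys, so I resend, with the TCP ending beyond the board's middle.

move_arm(
  plan=[
    {"x": 0,"y": 0,"z": 0,"yaw": -0.143,"fingers": 0},
    {"x": 0,"y": 0,"z": 0,"yaw": -0.286,"fingers": 0},
    {"x": 0,"y": 0,"z": 0,"yaw": -0.286,"fingers": 0},
  ],
  force=40,
)

```text
time: 0.45
eef_pos: [0.1902, 0.6474, 0.2308]
tcp_rot: [-0.0, 1.0, -0.0, -0.0]
contact_force: [0.4, -0.7, -0.6]
opening: 0.999
finger_force: 0.0
```

move_arm(
  plan=[
    {"x": -0.03,"y": -0.036,"z": 0,"yaw": 0,"fingers": 0},
    {"x": -0.06,"y": -0.072,"z": 0,"yaw": 0,"fingers": 0},
    {"x": -0.09,"y": -0.108,"z": 0,"yaw": 0,"fingers": 0},
    {"x": -0.12,"y": -0.144,"z": 0,"yaw": 0,"fingers": 0},
    {"x": -0.15,"y": -0.18,"z": 0,"yaw": 0,"fingers": 0},
  ],
)

```text
time: 0.95
eef_pos: [0.341, 0.4661, 0.2312]
tcp_rot: [0.002, 1.0, -0.0, 0.0]
contact_force: [0.4, -0.2, 0.2]
opening: 1.001
finger_force: 0.0
```

move_arm(
  plan=[
    {"x": -0.03,"y": -0.036,"z": 0,"yaw": 0,"fingers": 0},
    {"x": -0.06,"y": -0.072,"z": 0,"yaw": 0,"fingers": 0},
    {"x": -0.09,"y": -0.108,"z": 0,"yaw": 0,"fingers": 0},
    {"x": -0.12,"y": -0.144,"z": 0,"yaw": 0,"fingers": 0},
    {"x": -0.15,"y": -0.18,"z": 0,"yaw": 0,"fingers": 0},
  ],
)

```text
time: 1.45
eef_pos: [0.4912, 0.286, 0.2313]
tcp_rot: [0.002, 1.0, 0.0, 0.0]
contact_force: [0.7, 0.9, -0.2]
opening: 0.998
finger_force: 0.0
```

move_arm(
  plan=[
    {"x": -0.03,"y": -0.03,"z": 0.02,"yaw": 0,"fingers": 0},
    {"x": -0.06,"y": -0.06,"z": 0.04,"yaw": 0,"fingers": 0},
    {"x": -0.09,"y": -0.08,"z": 0.06,"yaw": 0,"fingers": 0},
    {"x": -0.09,"y": -0.08,"z": 0.06,"yaw": 0,"fingers": 0},
    {"x": -0.09,"y": -0.08,"z": 0.06,"yaw": 0,"fingers": 0},
  ],
)

```text
time: 1.95
eef_pos: [0.5801, 0.207, 0.1702]
tcp_rot: [0.002, 1.0, -0.0, -0.001]
contact_force: [1.1, 0.4, 0.5]
opening: 1.004
finger_force: 0.0
```

```bash
python3 - <<'E'
from h import *
go([.60,-.2,.15],180)
snap("wrist","w2"); crop("w2","w2b",0,0,560,420,1.42)
E
```

```text
pos [0.5801 0.207  0.1702] head 179.79 q [ 0.18  0.22  1.78  0.    1.15 -1.39] t 1.95 F [1.1 0.4 0.5] open 1.004
shift [-0.0214 -0.407   0.0202] yaw -0.0037
```

View pics/w2b.png

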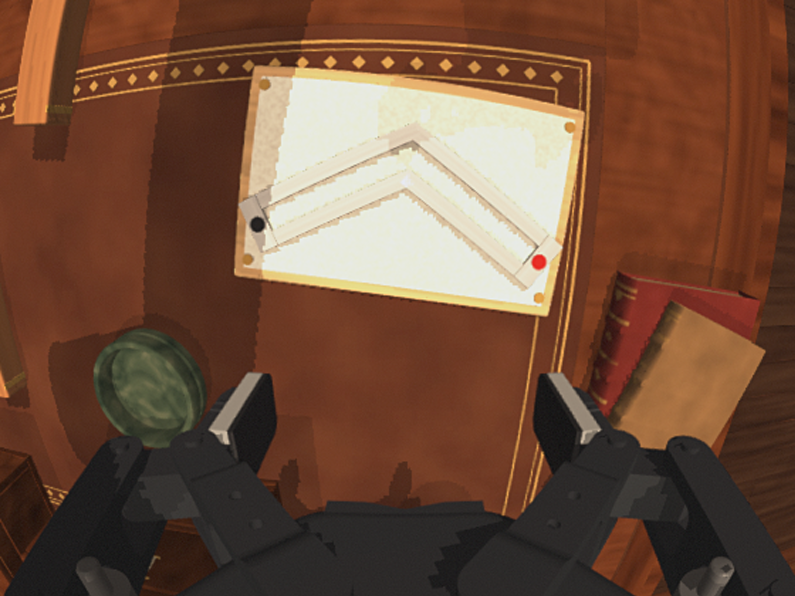

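The board is fully in view. In w2b pixels the red dot is at (539,262), the black dot at (257,224), the apex channel centre near (410,157), and the corners at (256,67), (583,108), (549,317) and (235,272).

```bash
python3 - <<'E'
from h import *
s=dict(np.load("pics/w2.npz"))
f=lambda u,v,z:hit("wrist",u/1.42,v/1.42,z,s)
c=[f(256,67,.006),f(583,108,.006),f(549,317,.006),f(235,272,.006)]
B=np.array([[-.15,-.115],[-.15,.115],[0,.115],[0,-.115]])
P=np.array(c)[:,:2]; pc=P.mean(0);bc=B.mean(0)
H=(B-bc).T@(P-pc);U,S,V=np.linalg.svd(H);Rm=(V.T@U.T)
print("ang",np.degrees(np.arctan2(Rm[1,0],Rm[0,0])),"origin",pc-Rm@bc,"scale",S.sum()/((B-bc)**2).sum())
print("res",np.round((P-pc)-(B-bc)@Rm.T,4).tolist())
o=pc-Rm@bc
for n,u,v,z in [("red",539,262,.011),("blk",257,224,.011),("apexOut",413,143,.011),("apexIn",407,170,.011),("redfaceA",526,264,.008),("redfaceB",541,247,.011)]:
    p=f(u,v,z);print(n,np.round(p,4),"board",np.round(Rm.T@(p[:2]-o),4))
crop("w2","w2c",160,75,400,235,3.3)
E
```

```text
ang -7.910066034605947 origin [0.59848746 0.19823583] scale 0.9850913085520954
res [[0.0027, 0.0023], [-0.0008, -0.0031], [0.0006, -0.0004], [-0.0026, 0.0013]]
red [0.5732 0.2994 0.011 ] board [-0.039   0.0967]
blk [0.5456 0.1068 0.011 ] board [-0.0398 -0.0979]
apexOut [0.4946 0.2128 0.011 ] board [-1.049e-01  1.000e-04]
apexIn [0.5123 0.2088 0.011 ] board [-0.0868 -0.0014]
redfaceA [0.5753 0.2909 0.008 ] board [-0.0357  0.0886]
redfaceB [0.5627 0.3002 0.011 ] board [-0.0495  0.096 ]
```

View pics/w2c.png

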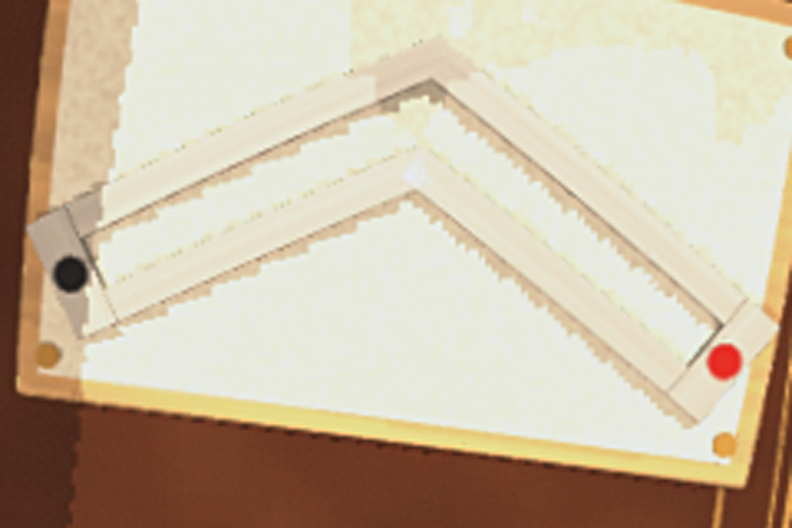

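move_arm(
  plan=[
    {"x": 0,"y": -0.049,"z": 0,"yaw": 0,"fingers": 0},
    {"x": 0,"y": -0.098,"z": 0,"yaw": 0,"fingers": 0},
    {"x": 0,"y": -0.147,"z": 0,"yaw": 0,"fingers": 0},
    {"x": 0,"y": -0.196,"z": 0,"yaw": 0,"fingers": 0},
    {"x": 0,"y": -0.245,"z": 0,"yaw": 0,"fingers": 0},
  ],
)

```text
time: 2.5
eef_pos: [0.5803, -0.0375, 0.1732]
tcp_rot: [-0.001, 1.0, -0.0, 0.001]
contact_force: [0.6, 0.5, 0.8]
opening: 0.999
finger_force: 0.0
```

move_arm(
  plan=[
    {"x": -0.01,"y": -0.049,"z": 0,"yaw": 0,"fingers": 0},
    {"x": -0.02,"y": -0.098,"z": 0,"yaw": 0,"fingers": 0},
    {"x": -0.03,"y": -0.147,"z": 0,"yaw": 0,"fingers": 0},
    {"x": -0.03,"y": -0.162,"z": 0,"yaw": 0,"fingers": 0},
    {"x": -0.03,"y": -0.162,"z": 0,"yaw": 0,"fingers": 0},
  ],
)

```text
time: 3.0
eef_pos: [0.6107, -0.2003, 0.1725]
tcp_rot: [0.001, 1.0, -0.0, 0.001]
contact_force: [-0.1, 0.5, 0.6]
opening: 1.002
finger_force: 0.0
```

```bash
python3 - <<'E'
from h import *
go([.54,-.2,.15],180)
s,_=snap("wrist","w3"); p=pix("wrist",[.545,-.2,.01],s); print(p)
u,v=[int(x) for x in p]; u0=max(u-110,0);v0=max(v-90,0);print(u0,v0); crop("w3","w3c",u0,v0,u0+220,v0+165,3.6)
E
```

```text
pos [ 0.6107 -0.2003  0.1725] head 179.87 q [-0.47  0.27  1.71  0.    1.16 -2.04] t 3.0 F [-0.1  0.5  0.6] open 1.002
shift [0.0708 0.0001 0.0224] yaw -0.0023
(np.float64(285.1983725885646), np.float64(121.23360438664615))
175 31
```

View pics/w3c.png

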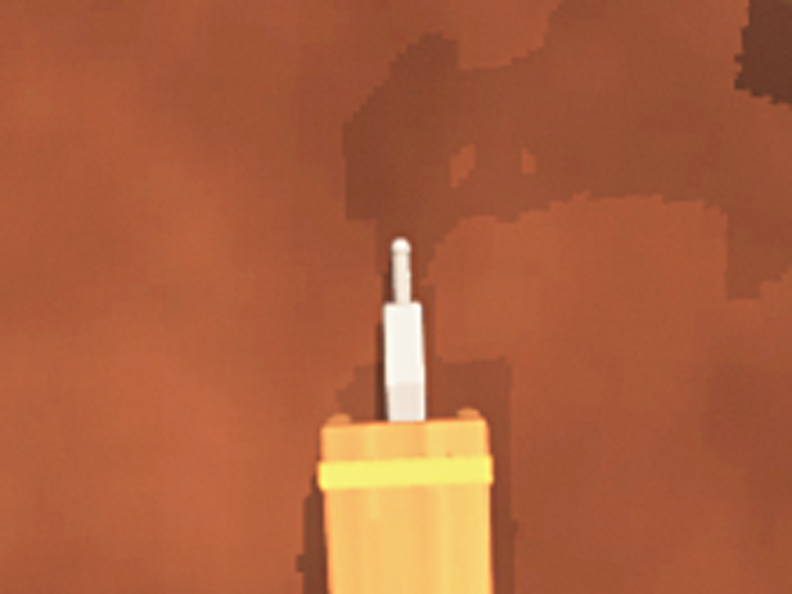

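The wrist crop shows the ball tip at (400,245), the collar front at (404,303), and the sleeve mouth edge from (320,422) to (486,418). In the board crop the channel corners are at (430,80) and (420,148), the red end face at (722,327)–(688,364), and the black end face at (92,238)–(108,288).

```bash
python3 - <<'E'
from h import *
s=dict(np.load("pics/w2.npz"))
f=lambda U,V,z:hit("wrist",160+U/3.3,75+V/3.3,z,s)[:2]
ao,ai=f(430,80,.011),f(420,148,.011)
r1,r2=f(722,327,.011),f(688,364,.011); b1,b2=f(92,238,.011),f(108,288,.011)
print("apex",ao,ai,(ao+ai)/2,"red",r1,r2,(r1+r2)/2,"blk",b1,b2,(b1+b2)/2)
a=(ao+ai)/2;r=(r1+r2)/2;b=(b1+b2)/2
print("legs",np.linalg.norm(r-a),np.linalg.norm(b-a),"angs",np.degrees(np.arctan2(*(r-a)[::-1])),np.degrees(np.arctan2(*(b-a)[::-1])))
s=dict(np.load("pics/w3.npz"))
g=lambda U,V,z:np.round(hit("wrist",175+U/3.6,31+V/3.6,z,s),4)
print("ball",g(400,245,.010),"collarfront",g(404,303,.014),"collar@mouth",g(405,420,.014),"mouthTop",g(320,425,.033),g(487,420,.033),"ridge", g(318,472,.033),g(492,470,.033))
go([.553,-.2,.05],180)
E
```

```text
apex [0.49324605 0.21227524] [0.51240204 0.20942237] [0.50282404 0.21084881] red [0.56284783 0.29792963] [0.57406999 0.28807767] [0.56845891 0.29300365] blk [0.5355821  0.11442145] [0.5504428  0.11849733] [0.54301245 0.11645939]
legs 0.10515396107493238 0.10258883979009101 angs 51.37806086526011 -66.93703284708774
ball [ 0.5242 -0.1991  0.01  ] collarfront [ 0.5393 -0.1981  0.014 ] collar@mouth [ 0.5695 -0.198   0.014 ] mouthTop [ 0.5687 -0.2186  0.033 ] [ 0.5675 -0.1783  0.033 ] ridge [ 0.5802 -0.2193  0.033 ] [ 0.5798 -0.1769  0.033 ]
pos [ 0.6105 -0.1985  0.1721] head 179.96 q [-0.47  0.27  1.71  0.    1.16 -2.04] t 3.05 F [-0.2  1.2 -0. ] open 1.0
shift [ 0.0576 -0.0016  0.1221] yaw -0.0007
```

move_arm(
  plan=[
    {"x": 0.03,"y": 0,"z": 0.02,"yaw": -0.026,"fingers": 0.3},
    {"x": 0.059,"y": 0,"z": 0.05,"yaw": -0.026,"fingers": 0.3},
    {"x": 0.059,"y": 0,"z": 0.09,"yaw": -0.026,"fingers": 0.3},
    {"x": 0.059,"y": 0,"z": 0.12,"yaw": -0.026,"fingers": 0.3},
    {"x": 0.059,"y": 0,"z": 0.12,"yaw": -0.026,"fingers": 0.3},
  ],
  force=40,
)

```text
time: 3.55
eef_pos: [0.5477, -0.1946, 0.0468]
tcp_rot: [-0.014, 1.0, 0.003, -0.004]
contact_force: [-0.2, 0.7, -0.2]
opening: 0.699
finger_force: 0.0
```

```bash
python3 - <<'E'
from h import *
go([.552,-.198,.003],181.5)
s,_=snap("wrist","w4"); p=pix("wrist",[.545,-.2,.01],s); print(p)
u,v=[int(x) for x in p]; u0=max(u-110,0);v0=max(v-90,0);print(u0,v0); crop("w4","w4c",u0,v0,u0+220,v0+165,3.6)
E
```

```text
pos [ 0.5477 -0.1946  0.0468] head -178.36 q [-0.52  0.31  1.92  0.    0.92 -2.12] t 3.55 F [-0.2  0.7 -0.2] open 0.699
shift [-0.0046 -0.0038  0.0438] yaw 0.0025
(np.float64(275.5889609952605), np.float64(234.63478356057078))
165 144
```

View pics/w4c.png

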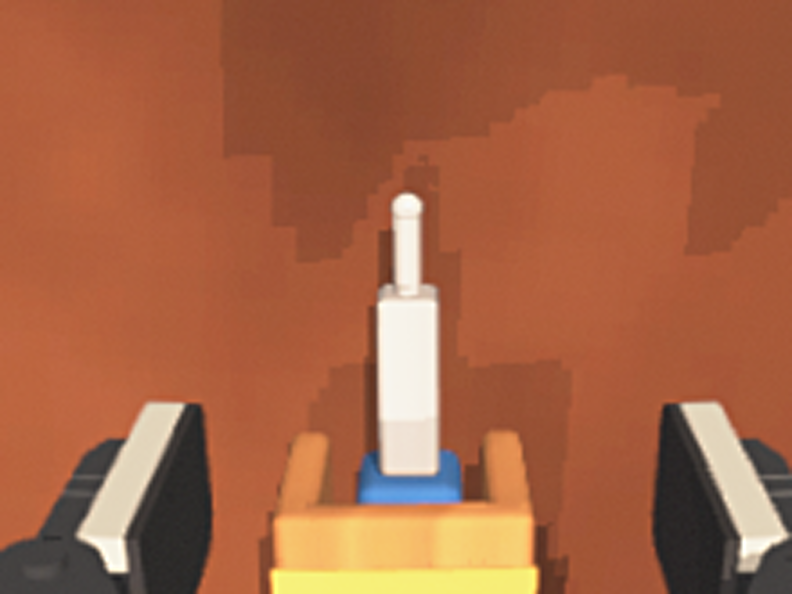

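Ball at (407,203), collar from (408,290) to (408,472) where the blue handle begins; the mouth top edge is at about (400,510). The pads straddle the nose.

```bash
python3 - <<'E'
from h import *
s=dict(np.load("pics/w4.npz"))
g=lambda U,V,z:np.round(hit("wrist",165+U/3.6,144+V/3.6,z,s),4)
print("ball",g(407,205,.009),"cf",g(408,290,.014),"cr",g(408,472,.014),"mouthTop",g(275,512,.033),g(530,508,.033),"arm ends",g(315,435,.033))
go([.552,-.198,.003],181.5)
E
```

```text
ball [ 0.5246 -0.199   0.009 ] cf [ 0.5373 -0.1985  0.014 ] cr [ 0.5698 -0.1978  0.014 ] mouthTop [ 0.5676 -0.2181  0.033 ] [ 0.5658 -0.1789  0.033 ] arm ends [ 0.5541 -0.2117  0.033 ]
pos [ 0.5499 -0.196   0.0497] head -178.36 q [-0.52  0.31  1.92  0.    0.92 -2.12] t 3.6 F [-0.1  0.7  0.5] open 0.704
shift [-0.0023 -0.0022  0.0467] yaw 0.0024
```

move_arm(
  plan=[
    {"x": 0,"y": -0.001,"z": 0.025,"yaw": 0,"fingers": 0.3},
    {"x": 0,"y": -0.001,"z": 0.047,"yaw": 0,"fingers": 0.3},
    {"x": 0,"y": -0.001,"z": 0.047,"yaw": 0,"fingers": 0.6},
    {"x": 0,"y": -0.001,"z": 0.047,"yaw": 0,"fingers": 1},
    {"x": 0,"y": -0.001,"z": 0.047,"yaw": 0,"fingers": 1},
  ],
)

```text
time: 4.1
eef_pos: [0.5533, -0.2007, 0.007]
tcp_rot: [-0.013, 1.0, -0.001, 0.002]
contact_force: [-0.6, -0.8, -0.1]
opening: 0.195
finger_force: 0.0
```

move_arm(
  plan=[
    {"x": 0,"y": 0,"z": 0,"yaw": 0,"fingers": 1},
    {"x": 0,"y": 0,"z": 0,"yaw": 0,"fingers": 1},
    {"x": 0,"y": 0,"z": 0,"yaw": 0,"fingers": 1},
  ],
)

```text
time: 4.4
eef_pos: [0.5531, -0.2009, 0.0068]
tcp_rot: [-0.013, 1.0, -0.001, 0.002]
contact_force: [0.5, 1.8, 6.9]
opening: 0.097
finger_force: 43.0
```

move_arm(
  plan=[
    {"x": 0.01,"y": 0,"z": -0.001,"yaw": 0,"fingers": 1},
    {"x": 0.025,"y": 0,"z": -0.001,"yaw": 0,"fingers": 1},
    {"x": 0.045,"y": 0,"z": -0.001,"yaw": 0,"fingers": 1},
    {"x": 0.065,"y": 0,"z": -0.001,"yaw": 0,"fingers": 1},
    {"x": 0.08,"y": 0,"z": -0.001,"yaw": 0,"fingers": 1},
  ],
)

```text
time: 4.9
eef_pos: [0.4721, -0.2035, 0.0068]
tcp_rot: [-0.013, 1.0, -0.001, 0.002]
contact_force: [3.4, 0.7, 4.0]
opening: 0.094
finger_force: 42.6
```

move_arm(
  plan=[
    {"x": 0.02,"y": 0,"z": 0,"yaw": 0,"fingers": 1},
    {"x": 0.04,"y": 0,"z": 0,"yaw": 0,"fingers": 1},
    {"x": 0.055,"y": 0,"z": 0,"yaw": 0,"fingers": 1},
    {"x": 0.055,"y": 0,"z": 0,"yaw": 0,"fingers": 1},
  ],
)

```text
time: 5.3
eef_pos: [0.4155, -0.2048, 0.0067]
tcp_rot: [-0.013, 1.0, -0.001, 0.0]
contact_force: [-4.8, -0.7, 9.1]
opening: 0.1
finger_force: 43.3
```

```bash
python3 - <<'E'
from h import *
go([.52,-.2,.15],180)
snap("top","t1"); crop("t1","t1c",240,130,390,280,4)
E
```

```text
pos [ 0.4155 -0.2048  0.0067] head -178.52 q [-0.68  0.15  2.22 -0.    0.78 -2.27] t 5.3 F [-4.8 -0.7  9.1] open 0.1
shift [-0.1046  0.0019 -0.1432] yaw 0.0257
```

View pics/t1c.png

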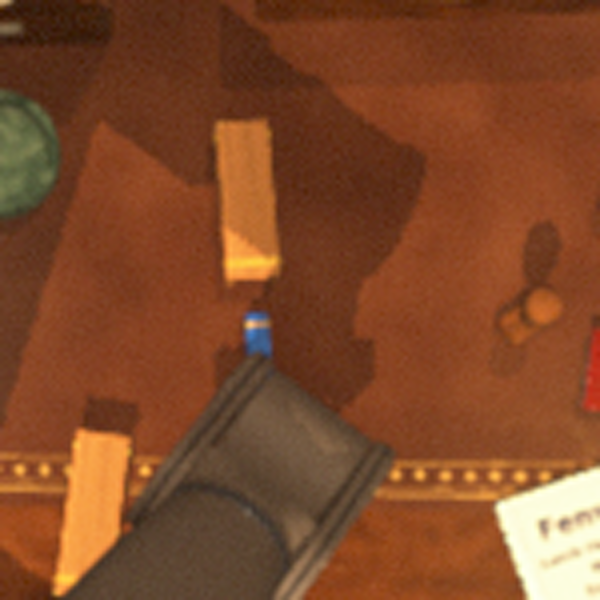

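The top crop shows the stylus clear of the sleeve: the blue butt is at (257,312), beyond the mouth edge at (252,278). Now I let go and regrasp by the handle.

move_arm(
  plan=[
    {"x": 0,"y": 0,"z": 0,"yaw": 0,"fingers": 0.5},
    {"x": 0,"y": 0,"z": 0,"yaw": 0,"fingers": 0.5},
    {"x": 0,"y": 0,"z": 0,"yaw": 0,"fingers": 0.5},
    {"x": 0,"y": 0,"z": -0.02,"yaw": 0,"fingers": 0.5},
    {"x": 0,"y": 0,"z": -0.05,"yaw": 0,"fingers": 0.5},
  ],
  force=30,
)

```text
time: 5.85
eef_pos: [0.4146, -0.2023, 0.0535]
tcp_rot: [-0.013, 1.0, 0.002, -0.002]
contact_force: [0.2, -0.2, 0.3]
opening: 0.504
finger_force: 0.0
```

move_arm(
  plan=[
    {"x": -0.04,"y": 0.001,"z": 0,"yaw": 0,"fingers": 0.5},
    {"x": -0.08,"y": 0.001,"z": 0,"yaw": 0,"fingers": 0.5},
    {"x": -0.1,"y": 0.001,"z": 0,"yaw": 0,"fingers": 0.5},
    {"x": -0.1,"y": 0.001,"z": 0,"yaw": 0,"fingers": 0.5},
  ],
)

```text
time: 6.25
eef_pos: [0.5186, -0.2002, 0.0555]
tcp_rot: [-0.014, 1.0, -0.0, 0.001]
contact_force: [-0.6, 0.0, -0.7]
opening: 0.502
finger_force: 0.0
```

```bash
python3 - <<'E'
from h import *
go([.516,-.2,.005],181.5)
s,im=snap("wrist","w5")
hsv=cv2.cvtColor(im,cv2.COLOR_RGB2HSV)
m=cv2.inRange(hsv,(100,120,60),(130,255,255))
n,l,st,c=cv2.connectedComponentsWithStats(m)
for i in range(1,n):
    if st[i,4]>150:
        ys,xs=np.where(l==i);W=np.array([hit("wrist",x,y,.018,s)[:2] for x,y in zip(xs,ys)])
        (cx,cy),(w,h),a=cv2.minAreaRect((W*1000).astype(np.float32));print(st[i],"world mm",cx,cy,w,h,a, W.min(0),W.max(0))
# bright nose
u,v=pix("wrist",[.40,-.2025,.012],s);print(u,v)
m=cv2.inRange(hsv,(0,0,150),(180,60,255));n,l,st,c=cv2.connectedComponentsWithStats(m)
for i in range(1,n):
    if st[i,4]>60:
        ys,xs=np.where(l==i);W=np.array([hit("wrist",x,y,.010,s)[:2] for x,y in zip(xs,ys)]);print(st[i],W.min(0),W.max(0),W.mean(0))
E
```

```text
pos [ 0.5186 -0.2002  0.0555] head -178.39 q [-0.55  0.24  1.99  0.    0.91 -2.15] t 6.25 F [-0.6  0.  -0.7] open 0.502
shift [0.0027 0.0003 0.0505] yaw 0.0019
[266  92  32  12 350] world mm 437.2221984863281 -204.32705688476562 6.143041133880615 16.892549514770508 1.4025052785873413 [ 0.43398536 -0.21277482] [ 0.44040256 -0.19583635]Traceback (most recent call last):
  File "<stdin>", line 9, in <module>
  File "h.py", line 15, in hit
    o,d=ray(name,u,v,st);return o+d*(z-o[2])/d[2]
        ~~~^^^^^^^^^^^^^
  File "h.py", line 5, in ray
    m=ctrl.camera_model(name);K=np.array(m["intrinsics"])
ValueError: time passes only in moves, steps and waits
```

```bash
python3 - <<'E'
t=open("h.py").read()
t=t.replace("def ray(","import functools\n@functools.lru_cache\ndef cm(n): return ctrl.camera_model(n)\ndef ray(",1).replace("m=ctrl.camera_model(name)","m=cm(name)")
open("h.py","w").write(t)
E
```

move_arm(
  plan=[
    {"x": 0.001,"y": -0.002,"z": 0.025,"yaw": 0,"fingers": 0.5},
    {"x": 0.001,"y": -0.002,"z": 0.05,"yaw": 0,"fingers": 0.5},
    {"x": 0.001,"y": -0.002,"z": 0.05,"yaw": 0,"fingers": 0.5},
    {"x": 0.001,"y": -0.002,"z": 0.05,"yaw": 0,"fingers": 1},
    {"x": 0.001,"y": -0.002,"z": 0.05,"yaw": 0,"fingers": 1},
  ],
)

```text
time: 6.8
eef_pos: [0.5157, -0.2027, 0.0065]
tcp_rot: [-0.013, 1.0, -0.0, 0.001]
contact_force: [-0.2, 0.4, -0.3]
opening: 0.198
finger_force: 32.4
```

move_arm(
  plan=[
    {"x": 0,"y": 0,"z": 0,"yaw": 0,"fingers": 1},
    {"x": 0,"y": 0,"z": 0,"yaw": 0,"fingers": 1},
    {"x": 0,"y": 0,"z": 0,"yaw": 0,"fingers": 1},
  ],
)

```text
time: 7.1
eef_pos: [0.516, -0.2026, 0.0063]
tcp_rot: [-0.013, 1.0, -0.0, 0.001]
contact_force: [-0.9, -0.4, 2.7]
opening: 0.2
finger_force: 32.8
```

move_arm(
  plan=[
    {"x": 0,"y": 0,"z": -0.02,"yaw": 0,"fingers": 1},
    {"x": 0,"y": 0,"z": -0.06,"yaw": 0,"fingers": 1},
    {"x": 0,"y": 0,"z": -0.1,"yaw": 0,"fingers": 1},
    {"x": 0,"y": 0,"z": -0.1,"yaw": 0,"fingers": 1},
  ],
)

```text
time: 7.5
eef_pos: [0.5195, -0.2046, 0.1123]
tcp_rot: [-0.013, 1.0, -0.004, 0.006]
contact_force: [0.9, -0.4, -0.8]
opening: 0.199
finger_force: 32.4
```

```bash
cat >> h.py <<'E'
def blobs(f,v0=0):
    "blue handle and white nose blobs in a wrist picture"
    im=cv2.cvtColor(cv2.imread(f"pics/{f}.png"),cv2.COLOR_BGR2HSV)
    for n,m in (("blue",cv2.inRange(im,(100,120,40),(130,255,255))),("white",cv2.inRange(im,(0,0,140),(180,70,255)))):
        k,l,st,c=cv2.connectedComponentsWithStats(m)
        for i in range(1,k):
            if st[i,4]>60: print(n,st[i].tolist(),np.round(c[i],1))
E
python3 - <<'E'
from h import *
go([.4,-.2,.1],0)
s,im=snap("wrist","w6"); blobs("w6")
for e in (0,14,46): print(np.round(pix("wrist",np.array(s["eef_pos"])+np.array([-(126-e)*1e-3,-(126-e)*.026e-3,.005]),s),1))
E
```

```text
pos [ 0.5195 -0.2046  0.1123] head -178.48 q [-0.56  0.15  1.97  0.    1.01 -2.15] t 7.5 F [ 0.9 -0.4 -0.8] open 0.199
shift [0.1195 0.0078 0.0109] yaw -3.1151
blue [264, 91, 44, 17, 671] [285.3  99.1]
blue [264, 117, 43, 192, 7602] [285.1 209.4]
blue [267, 316, 35, 8, 254] [284.  319.4]
white [0, 0, 90, 114, 6714] [37.3 44.2]
white [274, 0, 24, 90, 1898] [285.5  49.3]
white [28, 142, 7, 61, 161] [ 30.2 167.4]
white [550, 237, 10, 31, 145] [556.5 254.6]
white [245, 251, 19, 47, 508] [254.3 272.3]
white [307, 252, 19, 45, 493] [315.2 272.2]
white [3, 269, 33, 21, 259] [ 20.3 279.4]
white [10, 339, 44, 59, 1428] [ 30.5 369. ]
white [452, 371, 15, 24, 145] [458.7 383. ]
white [104, 373, 18, 22, 192] [112.5 383.6]
white [63, 404, 20, 16, 129] [ 72.3 412.8]
[284.6  -8. ]
[284.6  21.9]
[284.7  95.6]
```

move_arm(
  plan=[
    {"x": 0,"y": 0,"z": 0,"yaw": 0.149,"fingers": 1},
    {"x": 0,"y": 0,"z": 0,"yaw": 0.298,"fingers": 1},
    {"x": 0,"y": 0,"z": 0,"yaw": 0.447,"fingers": 1},
    {"x": 0,"y": 0,"z": 0,"yaw": 0.596,"fingers": 1},
    {"x": 0,"y": 0,"z": 0,"yaw": 0.745,"fingers": 1},
  ],
  force=40,
)

```text
time: 8.05
eef_pos: [0.5144, -0.2015, 0.1034]
tcp_rot: [0.355, 0.935, 0.0, -0.002]
contact_force: [-0.4, 1.0, -0.7]
opening: 0.196
finger_force: 42.9
```

move_arm(
  plan=[
    {"x": 0,"y": 0,"z": 0,"yaw": 0.149,"fingers": 1},
    {"x": 0,"y": 0,"z": 0,"yaw": 0.298,"fingers": 1},
    {"x": 0,"y": 0,"z": 0,"yaw": 0.447,"fingers": 1},
    {"x": 0,"y": 0,"z": 0,"yaw": 0.596,"fingers": 1},
    {"x": 0,"y": 0,"z": 0,"yaw": 0.745,"fingers": 1},
  ],
)

```text
time: 8.55
eef_pos: [0.5143, -0.2016, 0.1033]
tcp_rot: [0.671, 0.742, -0.0, -0.002]
contact_force: [0.8, -0.3, -1.7]
opening: 0.197
finger_force: 42.9
```

move_arm(
  plan=[
    {"x": 0,"y": 0,"z": 0,"yaw": 0.149,"fingers": 1},
    {"x": 0,"y": 0,"z": 0,"yaw": 0.298,"fingers": 1},
    {"x": 0,"y": 0,"z": 0,"yaw": 0.447,"fingers": 1},
    {"x": 0,"y": 0,"z": 0,"yaw": 0.596,"fingers": 1},
    {"x": 0,"y": 0,"z": 0,"yaw": 0.745,"fingers": 1},
  ],
)

```text
time: 9.05
eef_pos: [0.5143, -0.2015, 0.1033]
tcp_rot: [0.895, 0.447, -0.001, -0.002]
contact_force: [-0.8, -0.4, -0.1]
opening: 0.197
finger_force: 42.9
```

move_arm(
  plan=[
    {"x": 0,"y": 0,"z": 0,"yaw": 0.149,"fingers": 1},
    {"x": 0,"y": 0,"z": 0,"yaw": 0.298,"fingers": 1},
    {"x": 0,"y": 0,"z": 0,"yaw": 0.447,"fingers": 1},
    {"x": 0,"y": 0,"z": 0,"yaw": 0.596,"fingers": 1},
    {"x": 0,"y": 0,"z": 0,"yaw": 0.745,"fingers": 1},
  ],
)

```text
time: 9.55
eef_pos: [0.5143, -0.2015, 0.1033]
tcp_rot: [0.996, 0.091, -0.002, -0.001]
contact_force: [-0.1, 0.5, -0.9]
opening: 0.193
finger_force: 42.9
```

move_arm(
  plan=[
    {"x": 0,"y": 0,"z": 0,"yaw": 0.1,"fingers": 1},
    {"x": 0,"y": 0,"z": 0,"yaw": 0.161,"fingers": 1},
    {"x": 0,"y": 0,"z": 0,"yaw": 0.161,"fingers": 1},
    {"x": 0,"y": 0,"z": 0,"yaw": 0.161,"fingers": 1},
  ],
)

```text
time: 9.95
eef_pos: [0.5147, -0.2018, 0.104]
tcp_rot: [1.0, 0.014, -0.001, -0.001]
contact_force: [0.3, 0.7, -0.2]
opening: 0.194
finger_force: 42.9
```

```bash
python3 - <<'E'
from h import *
go([.42,-.202,.1],1.5)
E
```

```text
pos [ 0.5147 -0.2018  0.104 ] head 1.61 q [-0.56  0.16  1.97 -0.    1.01  0.99] t 9.95 F [ 0.3  0.7 -0.2] open 0.194
shift [-0.0947 -0.0024  0.0042] yaw 0.002
```

move_arm(
  plan=[
    {"x": -0.048,"y": -0.002,"z": 0.0,"yaw": 0,"fingers": 1},
    {"x": -0.095,"y": -0.002,"z": 0.0,"yaw": 0,"fingers": 1},
    {"x": -0.095,"y": -0.002,"z": 0.045,"yaw": 0,"fingers": 1},
    {"x": -0.095,"y": -0.002,"z": 0.086,"yaw": 0,"fingers": 1},
    {"x": -0.095,"y": -0.002,"z": 0.086,"yaw": 0,"fingers": 1},
  ],
)

```text
time: 10.45
eef_pos: [0.4157, -0.1994, 0.0142]
tcp_rot: [1.0, 0.014, -0.005, -0.004]
contact_force: [-1.1, 0.9, -0.5]
opening: 0.193
finger_force: 42.8
```

```bash
python3 - <<'E'
from h import *
go([.465,-.201,.018],1.5)
s,im=snap("wrist","w7"); crop("w7","w7c",0,0,560,420,1.42)
E
```

```text
pos [ 0.4157 -0.1994  0.0142] head 1.56 q [-0.67  0.13  2.21 -0.    0.81  0.88] t 10.45 F [-1.1  0.9 -0.5] open 0.193
shift [ 0.0492  0.0029 -0.0043] yaw 0.001
```

View pics/w7c.png

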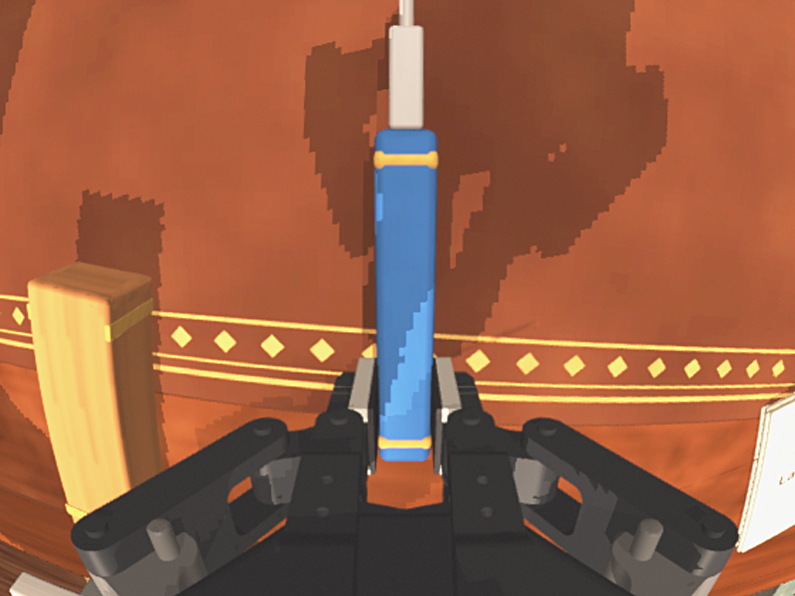

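The wrist view shows the stylus gripped straight along tool +x: collar front at (405,28), handle front at (405,130), butt at (405,460). The decoy block at (95,380) is clear of the hand. I insert the nose below the sleeve's lintel so that raising the hand tilts the stylus tip down.

move_arm(
  plan=[
    {"x": 0,"y": 0,"z": 0.001,"yaw": 0,"fingers": 1},
    {"x": 0,"y": 0,"z": 0.001,"yaw": 0,"fingers": 1},
  ],
  force=25,
)

```text
time: 10.7
eef_pos: [0.4222, -0.2039, 0.0203]
tcp_rot: [1.0, 0.014, 0.001, 0.001]
contact_force: [0.6, -0.3, -0.9]
opening: 0.195
finger_force: 42.9
```

```bash
python3 - <<'E'
from h import *
go([.465,-.2012,.015],1.5)
E
```

```text
pos [ 0.4222 -0.2039  0.0203] head 1.57 q [-0.67  0.13  2.2  -0.    0.81  0.88] t 10.7 F [ 0.6 -0.3 -0.9] open 0.195
shift [ 0.0429 -0.0016  0.0054] yaw 0.0013
```

move_arm(
  plan=[
    {"x": 0.005,"y": -0.002,"z": 0.006,"yaw": 0,"fingers": 1},
    {"x": 0.02,"y": -0.002,"z": 0.006,"yaw": 0,"fingers": 1},
    {"x": 0.035,"y": -0.002,"z": 0.006,"yaw": 0,"fingers": 1},
    {"x": 0.043,"y": -0.002,"z": 0.006,"yaw": 0,"fingers": 1},
    {"x": 0.043,"y": -0.002,"z": 0.006,"yaw": 0,"fingers": 1},
  ],
)

```text
time: 11.2
eef_pos: [0.465, -0.2, 0.0131]
tcp_rot: [1.0, 0.014, 0.001, 0.001]
contact_force: [0.2, 0.7, -0.3]
opening: 0.194
finger_force: 42.9
```

```bash
python3 - <<'E'
from h import *
go([.465,-.2012,.015],1.5)
E
```

```text
pos [ 0.465  -0.2     0.0131] head 1.6 q [-0.61  0.22  2.12 -0.    0.81  0.94] t 11.2 F [ 0.2  0.7 -0.3] open 0.194
shift [ 0.      0.0012 -0.0019] yaw 0.0018
```

move_arm(
  plan=[
    {"x": 0.0,"y": 0,"z": -0.013,"yaw": 0,"fingers": 1},
    {"x": 0.001,"y": 0,"z": -0.022,"yaw": 0,"fingers": 1},
    {"x": 0.002,"y": 0,"z": -0.031,"yaw": 0,"fingers": 1},
  ],
)

```text
time: 11.5
eef_pos: [0.4646, -0.1992, 0.0438]
tcp_rot: [1.0, 0.013, -0.001, -0.0]
contact_force: [0.3, -0.6, -5.0]
opening: 0.194
finger_force: 41.5
```

```bash
python3 - <<'E'
from h import *
go([.465,-.2012,.015],1.5)
s,im=snap("wrist","w8"); blobs("w8")
E
```

```text
pos [ 0.4646 -0.1992  0.0438] head 1.54 q [-0.61  0.16  2.11 -0.    0.87  0.94] t 11.5 F [ 0.3 -0.6 -5. ] open 0.194
shift [0.0003 0.0021 0.0288] yaw 0.0006
blue [266, 102, 38, 13, 430] [284.4 108.5]
blue [266, 123, 38, 191, 7091] [284.5 217.1]
blue [267, 322, 36, 10, 330] [284.5 326.4]
white [274, 56, 21, 46, 941] [284.2  78.8]
white [245, 252, 18, 45, 463] [254.6 272.6]
white [307, 252, 18, 46, 469] [314.8 272.8]
white [500, 293, 60, 30, 108] [529.8 307.5]
white [493, 296, 67, 94, 3767] [531.1 341.8]
white [363, 324, 17, 31, 271] [372.1 340.6]
white [63, 403, 20, 17, 129] [ 72.6 412.6]
white [487, 404, 20, 16, 130] [496.7 412.8]
white [539, 407, 21, 13, 145] [549.9 414.3]
white [34, 414, 19, 6, 69] [ 41.5 417.3]
```

move_arm(
  plan=[
    {"x": 0.002,"y": 0,"z": -0.009,"yaw": 0,"fingers": 1},
    {"x": 0.005,"y": 0,"z": -0.017,"yaw": 0,"fingers": 1},
    {"x": 0.009,"y": 0,"z": -0.025,"yaw": 0,"fingers": 1},
    {"x": 0.013,"y": 0,"z": -0.033,"yaw": 0,"fingers": 1},
    {"x": 0.018,"y": 0,"z": -0.04,"yaw": 0,"fingers": 1},
  ],
)

```text
time: 12.05
eef_pos: [0.4837, -0.1991, 0.0841]
tcp_rot: [1.0, 0.013, -0.0, 0.0]
contact_force: [0.5, 0.0, -4.1]
opening: 0.193
finger_force: 38.7
```

move_arm(
  plan=[
    {"x": 0.006,"y": 0,"z": -0.007,"yaw": 0,"fingers": 1},
    {"x": 0.012,"y": 0,"z": -0.013,"yaw": 0,"fingers": 1},
    {"x": 0.012,"y": 0,"z": -0.013,"yaw": 0,"fingers": 1},
  ],
)

```text
time: 12.35
eef_pos: [0.4969, -0.1993, 0.0978]
tcp_rot: [1.0, 0.014, 0.001, 0.001]
contact_force: [-1.1, -0.7, -2.6]
opening: 0.193
finger_force: 37.1
```

```bash
python3 - <<'E'
from h import *
go([.465,-.2012,.015],1.5)
s,im=snap("wrist","w9"); blobs("w9")
E
```

```text
pos [ 0.4969 -0.1993  0.0978] head 1.56 q [-0.57  0.13  2.02 -0.    0.99  0.97] t 12.35 F [-1.1 -0.7 -2.6] open 0.193
shift [-0.0321  0.0009  0.0827] yaw 0.0011
blue [270, 152, 29, 6, 161] [283.9 154.5]
blue [266, 164, 38, 159, 5308] [284.5 245.5]
blue [267, 330, 38, 18, 607] [285.1 338.7]
white [276, 120, 16, 31, 469] [283.8 135.6]
white [532, 207, 20, 48, 302] [541.6 230.6]
white [246, 252, 17, 45, 457] [254.6 272.5]
white [307, 252, 18, 46, 467] [314.7 272.7]
white [460, 275, 100, 91, 4782] [516.6 323.3]
white [530, 390, 30, 30, 413] [546.1 405.7]
white [53, 403, 30, 17, 319] [ 66.1 413.2]
white [487, 404, 20, 16, 132] [496.8 412.8]
```

move_arm(
  plan=[
    {"x": 0,"y": 0,"z": 0,"yaw": 0,"fingers": 1},
    {"x": -0.005,"y": 0,"z": 0,"yaw": 0,"fingers": 1},
    {"x": -0.02,"y": 0,"z": 0,"yaw": 0,"fingers": 1},
    {"x": -0.035,"y": 0,"z": 0,"yaw": 0,"fingers": 1},
    {"x": -0.045,"y": 0,"z": 0,"yaw": 0,"fingers": 1},
  ],
  force=90,
)

```text
time: 12.9
eef_pos: [0.4497, -0.2001, 0.0964]
tcp_rot: [1.0, 0.013, 0.0, 0.0]
contact_force: [0.5, 0.2, -0.6]
opening: 0.175
finger_force: 88.1
```

move_arm(
  plan=[
    {"x": -0.01,"y": 0,"z": -0.02,"yaw": 0,"fingers": 1},
    {"x": -0.01,"y": 0,"z": -0.05,"yaw": 0,"fingers": 1},
    {"x": -0.01,"y": 0,"z": -0.07,"yaw": 0,"fingers": 1},
    {"x": -0.01,"y": 0,"z": -0.07,"yaw": 0,"fingers": 1},
    {"x": -0.01,"y": 0,"z": -0.07,"yaw": 0,"fingers": 1},
  ],
)

```text
time: 13.4
eef_pos: [0.4404, -0.2004, 0.1663]
tcp_rot: [1.0, 0.013, 0.001, 0.0]
contact_force: [-0.1, -0.4, -1.0]
opening: 0.174
finger_force: 88.2
```

```bash
python3 - <<'E'
from h import *
go([.42,.2,.17],1.5)
s,im=snap("wrist","w10"); blobs("w10")
col=im[60:360,284].astype(int)
prev=None
for i,c in enumerate(col):
    k="B" if c[2]>c[0]+30 else ("W" if min(c)>130 else ("Y" if c[0]>180 and c[1]>110 and c[2]<110 else "."))
    if k!=prev: print(60+i,k,c,end="; "); prev=k
E
```

```text
pos [ 0.4404 -0.2004  0.1663] head 1.52 q [-0.64 -0.08  2.1   0.    1.12  0.91] t 13.4 F [-0.1 -0.4 -1. ] open 0.174
shift [-0.0098 -0.4008 -0.004 ] yaw 0.0003
blue [270, 150, 30, 6, 165] [284.3 152.6]
blue [268, 162, 35, 161, 5137] [284.5 242.7]
blue [266, 330, 38, 18, 563] [284.8 338.4]
white [0, 76, 32, 112, 3026] [ 13.7 129.9]
white [277, 100, 15, 49, 595] [284.  128.1]
white [444, 202, 116, 118, 7196] [496.7 260.2]
white [520, 352, 40, 68, 706] [543.6 390.7]
white [489, 404, 16, 16, 100] [495.9 412. ]
60 . [127  68  44]; 101 W [177 161 146]; 114 . [158 141 129]; 115 W [169 151 138]; 148 . [160 143 130]; 149 B [ 78  90 113]; 156 . [102 104 122]; 158 Y [213 147  68]; 161 . [131 117 124]; 162 B [ 63  95 138]; 323 . [153 109  71]; 326 Y [190 135  65]; 329 . [161 124  98]; 330 B [ 69  85 115]; 348 . [140  66  48];
```

```bash
cat >> h.py <<'E'
from scipy.optimize import least_squares
def fit(vball,vcol,vhan,vbut,st):
    "tip position (tool x,z, m) and tilt from wrist rows on the centre line"
    T=np.array(cm("wrist")["tool_from_camera"]);K=np.array(cm("wrist")["intrinsics"])
    def row(x,z):
        c=T[:3,:3].T@(np.array([x,0.0,z])-T[:3,3]);return K[1,2]+K[1,1]*np.arctan2(-c[1],-c[2])
    def res(p):
        x,z,th=p;b=np.array([-np.cos(th),-np.sin(th)]);n=np.array([np.sin(th),-np.cos(th)]);t=np.array([x,z])
        pts=[t, t+.014*b+.005*n, t+.046*b+.009*n, t+.156*b+.009*n]
        r=[row(*q) for q in pts]
        return np.array(r)-[vball,vcol,vhan,vbut]
    s=least_squares(res,[.09,.09,.8]);x,z,th=s.x
    M=R.from_quat(st["tcp_rot"]).as_matrix()
    print("tool tip",np.round(s.x[:2],4),"tilt",np.degrees(th),"res",np.round(s.fun,1),"world tip",np.round(st["eef_pos"]+M@[x,0,z],4))
    g=np.array([x,z])-.126*np.array([np.cos(th),np.sin(th)]);print("axis pt 126 back",g)
E
python3 - <<'E'
from h import *
s=dict(np.load("pics/w10.npz"))
fit(104,114.5,149,348,s)
im=cv2.imread("pics/w10.png");g=im.astype(int).min(2)
for v in range(96,122,1): 
    xs=[u for u in range(268,302) if g[v,u]>115]; print(v,xs[0] if xs else None,xs[-1] if xs else None,end=" | ")
E
```

```text
tool tip [0.0816 0.0855] tilt 42.878786946832335 res [ 0.3 -0.5  0.2 -0. ] world tip [ 0.522  -0.1983  0.0809]
axis pt 126 back [-0.0107797  -0.00021073]
96 None None | 97 None None | 98 None None | 99 None None | 100 284 284 | 101 282 286 | 102 281 286 | 103 281 287 | 104 281 286 | 105 282 286 | 106 282 286 | 107 282 286 | 108 282 286 | 109 282 286 | 110 282 286 | 111 282 286 | 112 282 286 | 113 282 286 | 114 278 289 | 115 277 290 | 116 277 291 | 117 277 291 | 118 277 291 | 119 277 291 | 120 277 291 | 121 277 291 |
```

move_arm(
  plan=[
    {"x": 0.005,"y": -0.048,"z": 0,"yaw": 0,"fingers": 1},
    {"x": 0.01,"y": -0.096,"z": 0,"yaw": 0,"fingers": 1},
    {"x": 0.016,"y": -0.144,"z": 0,"yaw": 0,"fingers": 1},
    {"x": 0.021,"y": -0.192,"z": 0,"yaw": 0,"fingers": 1},
    {"x": 0.026,"y": -0.24,"z": 0,"yaw": 0,"fingers": 1},
  ],
)

```text
time: 13.95
eef_pos: [0.4588, 0.0423, 0.1644]
tcp_rot: [1.0, 0.013, -0.001, -0.0]
contact_force: [1.3, 0.1, -0.9]
opening: 0.177
finger_force: 88.2
```

move_arm(
  plan=[
    {"x": 0.006,"y": -0.048,"z": 0,"yaw": 0,"fingers": 1},
    {"x": 0.011,"y": -0.096,"z": 0,"yaw": 0,"fingers": 1},
    {"x": 0.017,"y": -0.144,"z": 0,"yaw": 0,"fingers": 1},
    {"x": 0.023,"y": -0.192,"z": 0,"yaw": 0,"fingers": 1},
    {"x": 0.028,"y": -0.24,"z": 0,"yaw": 0,"fingers": 1},
  ],
)

```text
time: 14.45
eef_pos: [0.4804, 0.2828, 0.164]
tcp_rot: [1.0, 0.014, -0.001, 0.001]
contact_force: [0.6, -0.2, -0.3]
opening: 0.177
finger_force: 88.2
```

move_arm(
  plan=[
    {"x": 0,"y": -0.004,"z": 0.02,"yaw": 0,"fingers": 1},
    {"x": 0,"y": -0.004,"z": 0.042,"yaw": 0,"fingers": 1},
    {"x": 0,"y": -0.004,"z": 0.042,"yaw": 0,"fingers": 1},
    {"x": 0,"y": -0.004,"z": 0.042,"yaw": 0,"fingers": 1},
  ],
)

```text
time: 14.85
eef_pos: [0.4803, 0.2846, 0.1226]
tcp_rot: [1.0, 0.013, -0.002, 0.001]
contact_force: [0.1, 0.8, -0.9]
opening: 0.174
finger_force: 88.4
```

```bash
cat >> h.py <<'E'
def dots(f):
    im=cv2.cvtColor(cv2.imread(f"pics/{f}.png"),cv2.COLOR_BGR2HSV)
    m=cv2.inRange(im,(0,190,120),(6,255,255))|cv2.inRange(im,(174,190,120),(180,255,255))
    k,l,st,c=cv2.connectedComponentsWithStats(m)
    for i in range(1,k):
        if 15<st[i,4]<900: print("red",st[i].tolist(),np.round(c[i],1))
    m=cv2.inRange(im,(0,0,0),(180,255,45));k,l,st,c=cv2.connectedComponentsWithStats(m)
    for i in range(1,k):
        if 15<st[i,4]<400: print("black",st[i].tolist(),np.round(c[i],1))
def col(f,u,a,b):
    c=cv2.imread(f"pics/{f}.png")[a:b,u].astype(int);print(" ".join(f"{a+i}:{x[2]},{x[1]},{x[0]}" for i,x in enumerate(c)))
E
python3 - <<'E'
from h import *
go([.4812,.285,.119],1.5)
s,im=snap("wrist","w11"); blobs("w11");dots("w11")
col("w11",284,96,120)
E
```

```text
pos [0.4803 0.2846 0.1226] head 1.53 q [0.35 0.15 1.95 0.   1.05 1.9 ] t 14.85 F [ 0.1  0.8 -0.9] open 0.174
shift [ 0.0009 -0.0004  0.0036] yaw 0.0005
blue [270, 150, 29, 6, 159] [284.1 152.6]
blue [268, 162, 35, 161, 5081] [284.4 243.3]
blue [267, 330, 37, 17, 565] [285.  338.3]
white [238, 50, 260, 197, 33705] [370.  149.6]
white [496, 396, 40, 24, 506] [515.6 409.5]
red [263, 85, 12, 12, 118] [268.7  90.7]
black [532, 16, 4, 18, 42] [533.2  24.1]
black [540, 18, 4, 9, 21] [541.  22.]
black [541, 30, 11, 17, 67] [545.   39.2]
black [534, 35, 6, 9, 34] [536.8  39.1]
black [546, 48, 7, 10, 26] [549.3  52.4]
black [546, 58, 14, 13, 80] [552.1  64.8]
black [482, 138, 8, 9, 55] [485.9 142. ]
black [301, 252, 8, 71, 276] [303.2 280.6]
black [394, 334, 12, 9, 23] [399.  337.4]
black [406, 344, 6, 11, 19] [408.8 348.6]
96:232,234,229 97:232,235,229 98:233,236,229 99:236,240,234 100:185,182,172 101:135,119,108 102:141,125,112 103:134,119,107 104:135,120,108 105:136,119,108 106:135,121,109 107:135,120,108 108:135,120,108 109:136,122,109 110:134,119,107 111:135,120,108 112:137,121,109 113:134,119,107 114:126,113,102 115:133,119,108 116:134,121,109 117:132,118,107 118:133,119,107 119:135,120,110
```

```bash
python3 - <<'E'
from h import *
s=dict(np.load("pics/w11.npz"))
fit(103.2,114.3,149,348,s)
r=hit("wrist",268.7,90.7,.011,s)[:2];b=hit("wrist",485.9,142,.011,s)[:2];print("dots",r,b,np.linalg.norm(r-b))
d=(r-b)/np.linalg.norm(r-b);n=np.array([d[1],-d[0]]) # n ~ +x
if n[0]<0:n=-n
h=np.radians(59.15);L=.114
D=np.linalg.norm(r-b)/2;A=(r+b)/2-n*(L*np.cos(h));print("apex",A,"ideal half",L*np.sin(h),D,"board head",np.degrees(np.arctan2(n[1],n[0])))
ur=n*np.cos(h)+d*np.sin(h);ub=n*np.cos(h)-d*np.sin(h)
S=A+.098*ur;E=A+.1035*ub;print("S",S,"E",E,"ur",ur,"ub",ub)
E
```

```text
tool tip [0.082  0.0853] tilt 42.103039887883526 res [ 0.5 -0.7  0.2 -0. ] world tip [0.562  0.2866 0.037 ]
axis pt 126 back [-0.01148037  0.00079822]
dots [0.57275345 0.29891473] [0.54522033 0.10631375] 0.19455901094381375
apex [0.5011169 0.210887 ] ideal half 0.09787045101759857 0.09727950547190688 board head -8.135553223093575
S [0.56277109 0.28706285] E [0.54108225 0.11541438] ur [0.62912442 0.77730462] ub [ 0.38613864 -0.92244076]
```

move_arm(
  plan=[
    {"x": 0.002,"y": -0.002,"z": 0.008,"yaw": 0,"fingers": 1},
    {"x": 0.002,"y": -0.002,"z": 0.016,"yaw": 0,"fingers": 1},
    {"x": 0.002,"y": -0.002,"z": 0.022,"yaw": 0,"fingers": 1},
    {"x": 0.002,"y": -0.002,"z": 0.025,"yaw": 0,"fingers": 1},
    {"x": 0.002,"y": -0.002,"z": 0.025,"yaw": 0,"fingers": 1},
  ],
)

```text
time: 15.4
eef_pos: [0.4829, 0.2868, 0.0985]
tcp_rot: [1.0, 0.013, -0.001, 0.0]
contact_force: [-0.6, 0.6, -0.2]
opening: 0.175
finger_force: 88.4
```

move_arm(
  plan=[
    {"x": 0,"y": 0,"z": 0.001,"yaw": 0,"fingers": 1},
    {"x": 0,"y": 0,"z": 0.002,"yaw": 0,"fingers": 1},
    {"x": 0,"y": 0,"z": 0.002,"yaw": 0,"fingers": 1},
  ],
)

```text
time: 15.7
eef_pos: [0.4834, 0.2871, 0.0974]
tcp_rot: [1.0, 0.013, 0.0, -0.0]
contact_force: [-0.4, 0.2, -0.5]
opening: 0.178
finger_force: 88.4
```

move_arm(
  plan=[
    {"x": 0,"y": 0,"z": 0.001,"yaw": 0,"fingers": 1},
    {"x": 0,"y": 0,"z": 0.001,"yaw": 0,"fingers": 1},
  ],
)

```text
time: 15.9
eef_pos: [0.4834, 0.2871, 0.0963]
tcp_rot: [1.0, 0.013, 0.0, -0.0]
contact_force: [-0.5, 0.3, -0.6]
opening: 0.174
finger_force: 88.4
```

move_arm(
  plan=[
    {"x": 0,"y": 0,"z": 0.001,"yaw": 0,"fingers": 1},
    {"x": 0,"y": 0,"z": 0.001,"yaw": 0,"fingers": 1},
  ],
)

```text
time: 16.1
eef_pos: [0.4833, 0.287, 0.0952]
tcp_rot: [1.0, 0.013, -0.0, 0.0]
contact_force: [-0.4, -0.8, -1.0]
opening: 0.172
finger_force: 88.4
```

move_arm(
  plan=[
    {"x": 0,"y": 0,"z": 0.001,"yaw": 0,"fingers": 1},
    {"x": 0,"y": 0,"z": 0.001,"yaw": 0,"fingers": 1},
  ],
)

```text
time: 16.3
eef_pos: [0.4834, 0.2871, 0.0943]
tcp_rot: [1.0, 0.013, -0.0, -0.0]
contact_force: [-0.6, -0.3, -0.3]
opening: 0.176
finger_force: 88.3
```

move_arm(
  plan=[
    {"x": 0,"y": 0,"z": 0.001,"yaw": 0,"fingers": 1},
    {"x": 0,"y": 0,"z": 0.001,"yaw": 0,"fingers": 1},
  ],
)

```text
time: 16.5
eef_pos: [0.4833, 0.2871, 0.0935]
tcp_rot: [1.0, 0.013, -0.0, -0.0]
contact_force: [-1.1, 0.5, 1.2]
opening: 0.174
finger_force: 88.4
```

```bash
python3 - <<'E'
from h import *
go([.4812,.285,.119],1.5)
s,im=snap("wrist","w12"); blobs("w12");dots("w12")
crop("w12","w12c",230,70,340,160,1)
col("w12",284,90,120)
E
```

```text
pos [0.4833 0.2871 0.0935] head 1.54 q [0.36 0.2  1.96 0.   0.99 1.9 ] t 16.5 F [-1.1  0.5  1.2] open 0.174
shift [-0.0022  0.0021 -0.0255] yaw 0.0007
blue [270, 149, 29, 7, 175] [284. 152.]
blue [268, 161, 35, 162, 5080] [284.5 243.3]
blue [267, 330, 37, 17, 552] [285.  338.4]
white [237, 47, 281, 215, 39922] [379.2 157.5]
white [513, 408, 32, 12, 158] [531.5 415.4]
red [264, 86, 14, 14, 157] [270.6  92.5]
black [553, 0, 7, 7, 20] [556.    2.7]
black [552, 12, 8, 37, 135] [555.2  28.2]
black [503, 145, 8, 12, 74] [506.6 150.1]
black [301, 252, 8, 71, 278] [303.2 280.5]
black [0, 390, 7, 12, 29] [  2.4 396.1]
black [10, 409, 9, 11, 23] [ 13.9 414.3]
90:230,224,203 91:227,220,194 92:205,183,160 93:184,162,138 94:202,181,151 95:220,206,178 96:221,209,180 97:222,209,182 98:215,195,167 99:161,142,122 100:130,115,104 101:137,122,110 102:132,116,105 103:132,117,106 104:131,117,105 105:132,117,107 106:133,118,107 107:132,118,106 108:132,117,106 109:132,117,105 110:134,119,106 111:132,118,107 112:118,106,95 113:127,113,102 114:132,118,107 115:131,117,106 116:131,116,105 117:131,116,106 118:130,117,106 119:131,116,106
```

Contact is felt at the floor (+1.2 N), and the tip sits where expected relative to the red dot. Now the trace, at 3 mm per row.

move_arm(
  plan=[
    {"x": -0.0019,"y": 0.0023,"z": 0.0005,"yaw": 0,"fingers": 1},
    {"x": -0.0039,"y": 0.0046,"z": 0.0005,"yaw": 0,"fingers": 1},
    {"x": -0.0058,"y": 0.0068,"z": 0.0005,"yaw": 0,"fingers": 1},
    {"x": -0.0078,"y": 0.0091,"z": 0.0005,"yaw": 0,"fingers": 1},
    {"x": -0.0097,"y": 0.0114,"z": 0.0005,"yaw": 0,"fingers": 1},
  ],
)

```text
time: 17.05
eef_pos: [0.4739, 0.2752, 0.0929]
tcp_rot: [1.0, 0.013, 0.0, -0.0]
contact_force: [-0.7, 0.5, -0.1]
opening: 0.168
finger_force: 88.2
```

move_arm(
  plan=[
    {"x": -0.0019,"y": 0.0023,"z": 0,"yaw": 0,"fingers": 1},
    {"x": -0.0039,"y": 0.0046,"z": 0,"yaw": 0,"fingers": 1},
    {"x": -0.0058,"y": 0.0068,"z": 0,"yaw": 0,"fingers": 1},
    {"x": -0.0078,"y": 0.0091,"z": 0,"yaw": 0,"fingers": 1},
    {"x": -0.0097,"y": 0.0114,"z": 0,"yaw": 0,"fingers": 1},
  ],
)

```text
time: 17.55
eef_pos: [0.4644, 0.2636, 0.0928]
tcp_rot: [1.0, 0.013, 0.0, -0.0]
contact_force: [1.1, 0.5, -0.1]
opening: 0.18
finger_force: 88.2
```

```bash
python3 - <<'E'
from h import *
go([.4812,.285,.119],1.5)
s,im=snap("wrist","w13"); dots("w13"); col("w13",284,95,118)
E
```

```text
pos [0.4644 0.2636 0.0928] head 1.54 q [0.33 0.14 2.03 0.   0.98 1.87] t 17.55 F [ 1.1  0.5 -0.1] open 0.18
shift [ 0.0173 -0.021  -0.0262] yaw 0.0006
red [230, 59, 14, 14, 156] [236.7  65.5]
black [534, 0, 14, 25, 133] [539.9  11.6]
black [544, 0, 16, 50, 305] [553.   25.2]
black [483, 118, 10, 12, 88] [487.7 123.8]
black [301, 252, 8, 71, 284] [303.1 281. ]
black [0, 393, 17, 27, 73] [  7.5 407.2]
95:195,173,142 96:219,192,159 97:207,182,151 98:149,132,115 99:129,115,105 100:133,118,108 101:127,113,103 102:128,115,104 103:129,116,104 104:130,116,105 105:128,115,103 106:129,116,105 107:129,116,105 108:129,115,104 109:130,115,105 110:128,114,103 111:118,106,96 112:128,114,104 113:128,114,104 114:129,114,103 115:129,114,104 116:128,115,104 117:128,113,103
```

```bash
python3 - <<'E'
from h import *
s=dict(np.load("pics/w13.npz"))
fit(101.5,111.7,148,348,s)
print(hit("wrist",236.7,65.5,.011,s),hit("wrist",487.7,123.8,.011,s),hit("wrist",284,101.5,.0085,s))
E
```

```text
tool tip [0.0835 0.0839] tilt 41.13189581961472 res [-0.  0. -0.  0.] world tip [0.5479 0.2658 0.009 ]
axis pt 126 back [-0.01143308  0.00097039]
[0.57282029 0.29893667 0.011     ] [0.54536886 0.10634204 0.011     ] [0.54790213 0.26608208 0.0085    ]
```

move_arm(
  plan=[
    {"x": -0.0019,"y": 0.0023,"z": 0,"yaw": 0,"fingers": 1},
    {"x": -0.0039,"y": 0.0046,"z": 0,"yaw": 0,"fingers": 1},
    {"x": -0.0058,"y": 0.0068,"z": 0,"yaw": 0,"fingers": 1},
    {"x": -0.0078,"y": 0.0091,"z": 0,"yaw": 0,"fingers": 1},
    {"x": -0.0097,"y": 0.0114,"z": 0,"yaw": 0,"fingers": 1},
  ],
)

```text
time: 18.1
eef_pos: [0.455, 0.2519, 0.0928]
tcp_rot: [1.0, 0.013, 0.0, -0.0]
contact_force: [0.5, 0.6, 0.8]
opening: 0.175
finger_force: 88.3
```

move_arm(
  plan=[
    {"x": -0.0019,"y": 0.0023,"z": 0,"yaw": 0,"fingers": 1},
    {"x": -0.0039,"y": 0.0046,"z": 0,"yaw": 0,"fingers": 1},
    {"x": -0.0058,"y": 0.0068,"z": 0,"yaw": 0,"fingers": 1},
    {"x": -0.0078,"y": 0.0091,"z": 0,"yaw": 0,"fingers": 1},
    {"x": -0.0097,"y": 0.0114,"z": 0,"yaw": 0,"fingers": 1},
  ],
)

```text
time: 18.6
eef_pos: [0.4457, 0.2403, 0.0928]
tcp_rot: [1.0, 0.013, 0.0, -0.0]
contact_force: [2.0, 0.3, 0.7]
opening: 0.176
finger_force: 88.3
```

move_arm(
  plan=[
    {"x": -0.0019,"y": 0.0023,"z": 0,"yaw": 0,"fingers": 1},
    {"x": -0.0039,"y": 0.0046,"z": 0,"yaw": 0,"fingers": 1},
    {"x": -0.0058,"y": 0.0068,"z": 0,"yaw": 0,"fingers": 1},
    {"x": -0.0078,"y": 0.0091,"z": 0,"yaw": 0,"fingers": 1},
    {"x": -0.0097,"y": 0.0114,"z": 0,"yaw": 0,"fingers": 1},
  ],
)

```text
time: 19.1
eef_pos: [0.4362, 0.2286, 0.0928]
tcp_rot: [1.0, 0.013, -0.0, -0.0]
contact_force: [0.4, 0.3, 1.1]
opening: 0.175
finger_force: 88.3
```

move_arm(
  plan=[
    {"x": -0.0021,"y": 0.0022,"z": 0,"yaw": 0,"fingers": 1},
    {"x": -0.0042,"y": 0.0043,"z": 0,"yaw": 0,"fingers": 1},
    {"x": -0.0064,"y": 0.0065,"z": 0,"yaw": 0,"fingers": 1},
    {"x": -0.0085,"y": 0.0086,"z": 0,"yaw": 0,"fingers": 1},
    {"x": -0.0106,"y": 0.0108,"z": 0,"yaw": 0,"fingers": 1},
  ],
)

```text
time: 19.6
eef_pos: [0.426, 0.2175, 0.0928]
tcp_rot: [1.0, 0.013, 0.0, -0.0]
contact_force: [1.2, 0.4, 0.1]
opening: 0.174
finger_force: 88.3
```

move_arm(
  plan=[
    {"x": -0.0021,"y": 0.0022,"z": 0,"yaw": 0,"fingers": 1},
    {"x": -0.0042,"y": 0.0043,"z": 0,"yaw": 0,"fingers": 1},
    {"x": -0.0064,"y": 0.0065,"z": 0,"yaw": 0,"fingers": 1},
    {"x": -0.0085,"y": 0.0086,"z": 0,"yaw": 0,"fingers": 1},
    {"x": -0.0074,"y": 0.0114,"z": 0,"yaw": 0,"fingers": 1},
  ],
)

```text
time: 20.1
eef_pos: [0.4181, 0.2062, 0.0928]
tcp_rot: [1.0, 0.014, -0.001, -0.0]
contact_force: [-1.4, 1.6, 2.4]
opening: 0.173
finger_force: 88.6
```

```bash
python3 - <<'E'
from h import *
go([.4812,.285,.119],1.5)
s,im=snap("wrist","w14"); dots("w14"); col("w14",284,95,118)
s=dict(np.load("pics/w14.npz"))
print(hit("wrist",284,101.5,.0085,s))
E
```

```text
pos [0.4181 0.2062 0.0928] head 1.55 q [ 0.24 -0.01  2.18  0.    0.97  1.78] t 20.1 F [-1.4  1.6  2.4] open 0.173
shift [ 0.0651 -0.0771 -0.0263] yaw 0.0008
red [155, 3, 13, 13, 123] [161.    8.8]
black [422, 47, 11, 12, 36] [427.1  52.8]
black [301, 252, 8, 71, 275] [303.2 280.6]
black [3, 405, 9, 12, 17] [  7.2 410.6]
95:216,191,157 96:219,195,161 97:221,196,162 98:194,171,143 99:142,126,112 100:126,112,103 101:124,111,102 102:123,108,99 103:124,110,102 104:123,108,101 105:124,109,100 106:123,108,99 107:124,110,102 108:124,110,101 109:124,110,102 110:125,111,102 111:116,103,94 112:129,116,104 113:134,120,109 114:135,120,110 115:133,119,108 116:134,120,109 117:134,119,109
[0.50142757 0.20877922 0.0085    ]
```

move_arm(
  plan=[
    {"x": 0.0011,"y": 0.0028,"z": 0,"yaw": 0,"fingers": 1},
    {"x": 0.0022,"y": 0.0056,"z": 0,"yaw": 0,"fingers": 1},
    {"x": 0.0033,"y": 0.0084,"z": 0,"yaw": 0,"fingers": 1},
    {"x": 0.0044,"y": 0.0112,"z": 0,"yaw": 0,"fingers": 1},
    {"x": 0.0055,"y": 0.014,"z": 0,"yaw": 0,"fingers": 1},
  ],
)

```text
time: 20.65
eef_pos: [0.425, 0.192, 0.0928]
tcp_rot: [1.0, 0.013, -0.0, -0.0]
contact_force: [-1.3, 1.5, 2.3]
opening: 0.173
finger_force: 88.5
```

move_arm(
  plan=[
    {"x": 0.0011,"y": 0.0028,"z": 0,"yaw": 0,"fingers": 1},
    {"x": 0.0022,"y": 0.0056,"z": 0,"yaw": 0,"fingers": 1},
    {"x": 0.0033,"y": 0.0084,"z": 0,"yaw": 0,"fingers": 1},
    {"x": 0.0044,"y": 0.0112,"z": 0,"yaw": 0,"fingers": 1},
    {"x": 0.0055,"y": 0.014,"z": 0,"yaw": 0,"fingers": 1},
  ],
)

```text
time: 21.15
eef_pos: [0.4308, 0.1782, 0.0928]
tcp_rot: [1.0, 0.013, -0.0, -0.0]
contact_force: [-1.1, 2.2, 2.1]
opening: 0.175
finger_force: 88.5
```

move_arm(
  plan=[
    {"x": 0.0011,"y": 0.0028,"z": 0,"yaw": 0,"fingers": 1},
    {"x": 0.0022,"y": 0.0056,"z": 0,"yaw": 0,"fingers": 1},
    {"x": 0.0033,"y": 0.0084,"z": 0,"yaw": 0,"fingers": 1},
    {"x": 0.0044,"y": 0.0112,"z": 0,"yaw": 0,"fingers": 1},
    {"x": 0.0055,"y": 0.014,"z": 0,"yaw": 0,"fingers": 1},
  ],
)

```text
time: 21.65
eef_pos: [0.4367, 0.1643, 0.0928]
tcp_rot: [1.0, 0.013, -0.0, 0.0]
contact_force: [-1.3, 1.7, 2.1]
opening: 0.175
finger_force: 88.5
```

```bash
python3 - <<'E'
from h import *
go([.4812,.285,.119],1.5)
s,im=snap("wrist","w15"); dots("w15"); col("w15",284,96,114)
s=dict(np.load("pics/w15.npz"))
print(hit("wrist",284,101.5,.0085,s))
E
```

```text
pos [0.4367 0.1643 0.0928] head 1.54 q [ 0.14 -0.01  2.18  0.    0.97  1.69] t 21.65 F [-1.3  1.7  2.1] open 0.175
shift [ 0.0477 -0.1194 -0.0262] yaw 0.0006
red [105, 34, 11, 13, 104] [109.5  39.8]
black [365, 64, 13, 13, 82] [370.7  68.5]
black [301, 252, 8, 70, 278] [303.2 280.5]
black [238, 263, 14, 9, 104] [244.7 267.2]
black [318, 263, 15, 9, 104] [324.6 267.2]
black [397, 335, 16, 21, 46] [405.  343.2]
96:215,190,158 97:216,190,157 98:188,166,140 99:140,125,111 100:129,114,105 101:126,110,102 102:124,110,102 103:125,112,102 104:124,111,102 105:122,109,99 106:125,111,102 107:124,110,101 108:125,111,101 109:127,111,102 110:126,113,103 111:128,114,103 112:125,111,101 113:133,119,108
[0.52014704 0.16684825 0.0085    ]
```

move_arm(
  plan=[
    {"x": 0.0011,"y": 0.0028,"z": 0,"yaw": 0,"fingers": 1},
    {"x": 0.0022,"y": 0.0056,"z": 0,"yaw": 0,"fingers": 1},
    {"x": 0.0033,"y": 0.0084,"z": 0,"yaw": 0,"fingers": 1},
    {"x": 0.0044,"y": 0.0112,"z": 0,"yaw": 0,"fingers": 1},
    {"x": 0.0055,"y": 0.014,"z": 0,"yaw": 0,"fingers": 1},
  ],
)

```text
time: 22.2
eef_pos: [0.4426, 0.1505, 0.0928]
tcp_rot: [1.0, 0.013, -0.0, -0.0]
contact_force: [-0.9, 1.7, 2.0]
opening: 0.171
finger_force: 88.5
```

move_arm(
  plan=[
    {"x": 0.0011,"y": 0.0028,"z": 0,"yaw": 0,"fingers": 1},
    {"x": 0.0022,"y": 0.0056,"z": 0,"yaw": 0,"fingers": 1},
    {"x": 0.0033,"y": 0.0084,"z": 0,"yaw": 0,"fingers": 1},
    {"x": 0.0044,"y": 0.0112,"z": 0,"yaw": 0,"fingers": 1},
    {"x": 0.0055,"y": 0.014,"z": 0,"yaw": 0,"fingers": 1},
  ],
)

```text
time: 22.7
eef_pos: [0.4485, 0.1366, 0.0928]
tcp_rot: [1.0, 0.013, -0.0, -0.0]
contact_force: [-0.9, 2.0, 1.9]
opening: 0.172
finger_force: 88.5
```

move_arm(
  plan=[
    {"x": 0.0011,"y": 0.0028,"z": 0,"yaw": 0,"fingers": 1},
    {"x": 0.0022,"y": 0.0056,"z": 0,"yaw": 0,"fingers": 1},
    {"x": 0.0033,"y": 0.0084,"z": 0,"yaw": 0,"fingers": 1},
    {"x": 0.0044,"y": 0.0112,"z": 0,"yaw": 0,"fingers": 1},
    {"x": 0.0055,"y": 0.014,"z": 0,"yaw": 0,"fingers": 1},
  ],
)

```text
time: 23.2
eef_pos: [0.4543, 0.1228, 0.0928]
tcp_rot: [1.0, 0.013, -0.0, 0.0]
contact_force: [-1.3, 2.3, 1.2]
opening: 0.174
finger_force: 88.5
```

move_arm(
  plan=[
    {"x": 0.0011,"y": 0.0028,"z": 0,"yaw": 0,"fingers": 1},
    {"x": 0.0022,"y": 0.0056,"z": 0,"yaw": 0,"fingers": 1},
    {"x": 0.003,"y": 0.0075,"z": 0,"yaw": 0,"fingers": 1},
  ],
)

```text
time: 23.5
eef_pos: [0.4576, 0.1153, 0.0928]
tcp_rot: [1.0, 0.013, -0.0, 0.0]
contact_force: [-0.6, 1.7, 1.7]
opening: 0.176
finger_force: 88.5
```

```bash
python3 - <<'E'
from h import *
go([.4812,.285,.119],1.5)
s,im=snap("wrist","w16"); dots("w16"); col("w16",284,96,114)
s=dict(np.load("pics/w16.npz"))
t=hit("wrist",284,101.5,.0085,s)[:2];print(t,(t-[.5011,.2109])@[.3861,-.9224])
E
```

```text
pos [0.4576 0.1153 0.0928] head 1.53 q [ 0.03  0.    2.17 -0.    0.97  1.58] t 23.5 F [-0.6  1.7  1.7] open 0.176
shift [ 0.0281 -0.169  -0.0262] yaw 0.0005
red [56, 69, 8, 12, 80] [59.4 74.6]
black [463, 2, 9, 6, 31] [467.   5.]
black [472, 3, 9, 4, 16] [475.4   3.9]
black [294, 89, 14, 14, 151] [300.2  95.2]
black [318, 262, 15, 10, 105] [324.5 267.1]
96:222,199,164 97:225,199,165 98:196,171,144 99:139,122,110 100:130,116,106 101:127,113,102 102:127,114,104 103:127,112,103 104:126,113,103 105:129,114,104 106:128,114,105 107:127,114,103 108:127,113,103 109:129,115,105 110:129,116,105 111:127,114,102 112:126,111,101 113:133,119,108
[0.54103316 0.11779219] 0.10130083883206732
```

move_arm(
  plan=[
    {"x": 0.0007,"y": 0.0018,"z": 0,"yaw": 0,"fingers": 1},
    {"x": 0.0009,"y": 0.0024,"z": 0,"yaw": 0,"fingers": 1},
  ],
)

```text
time: 23.75
eef_pos: [0.4586, 0.113, 0.0928]
tcp_rot: [1.0, 0.013, 0.0, 0.0]
contact_force: [-0.8, 1.8, 0.8]
opening: 0.177
finger_force: 88.5
```

move_arm(
  plan=[
    {"x": 0.0004,"y": 0.001,"z": 0,"yaw": 0,"fingers": 1},
    {"x": 0.0004,"y": 0.001,"z": 0,"yaw": 0,"fingers": 1},
  ],
)

```text
time: 23.95
eef_pos: [0.4588, 0.1122, 0.0928]
tcp_rot: [1.0, 0.013, -0.0, -0.0]
contact_force: [-0.7, 1.8, 1.5]
opening: 0.178
finger_force: 88.5
```

move_arm(
  plan=[
    {"x": 0.0004,"y": 0.001,"z": 0,"yaw": 0,"fingers": 1},
    {"x": 0.0004,"y": 0.001,"z": 0,"yaw": 0,"fingers": 1},
  ],
)

```text
time: 24.15
eef_pos: [0.459, 0.1115, 0.0928]
tcp_rot: [1.0, 0.013, -0.0, -0.0]
contact_force: [-2.5, 1.6, 2.5]
opening: 0.174
finger_force: 88.7
```

move_arm(
  plan=[
    {"x": 0.0004,"y": 0.001,"z": 0,"yaw": 0,"fingers": 1},
    {"x": 0.0004,"y": 0.001,"z": 0,"yaw": 0,"fingers": 1},
  ],
)

```text
time: 24.35
eef_pos: [0.4592, 0.1106, 0.0929]
tcp_rot: [1.0, 0.014, -0.001, -0.0]
contact_force: [-3.7, 4.4, 3.9]
opening: 0.174
finger_force: 89.0
```

```bash
python3 - <<'E'
from h import *
go([.4812,.285,.119],1.5)
s,im=snap("wrist","w17"); dots("w17")
s=dict(np.load("pics/w17.npz"))
t=hit("wrist",284,101.5,.0085,s)[:2];print(t,(t-[.5011,.2109])@[.3861,-.9224])
g=im.astype(int).min(2)
print(g[96:116,272:300])
E
```

```text
pos [0.4592 0.1106 0.0929] head 1.55 q [0.02 0.   2.17 0.   0.97 1.56] t 24.35 F [-3.7  4.4  3.9] open 0.174
shift [ 0.0266 -0.1737 -0.026 ] yaw 0.0008
red [52, 72, 8, 12, 78] [55.4 77.3]
black [459, 3, 16, 6, 39] [465.7   5.2]
black [287, 91, 14, 13, 134] [293.6  97.5]
black [318, 262, 15, 10, 110] [324.3 266.9]
[0.54256269 0.11322521] 0.10610397580280109
[[225 223 220 221 224 225 219 167 128 123 178 209 211 171  76  33  34  39
   37  37  38  38  39  37  37  38  38  35]
 [227 225 223 223 223 225 220 169 128 122 145 198 211 149  64  31  35  36
   37  36  36  38  38  38  39  36  36  35]
 [227 226 225 224 225 227 212 156 114 103 112 186 212 150  62  32  33  39
   40  37  38  36  38  35  39  38  35  35]
 [227 227 227 227 228 224 176 117 104 104 104 147 181 151  69  31  34  36
   35  38  37  38  39  37  37  40  38  31]
 [225 226 227 227 229 201 130 101 110 116 106  90 132 148  94  43  33  37
   37  38  37  38  37  36  36  38  33  32]
 [222 224 225 228 230 190 110  96 107 110 104  82 113 150 109  51  32  36
   36  35  36  35  36  39  38  37  31  40]
 [222 222 225 228 233 186 103  94 106 1
[... 899 characters left out ...]
221 223 228 225 191 130  90  96 106 110 105  97 102 135 137 108 130 146
  146 145 148 152 153 150 149 148 148 149]
 [224 226 231 227 180 116  88  96 106 108 106  96  98 133 140 129 119 148
  148 144 146 150 151 152 151 148 149 150]
 [226 227 205 151 118  89  86  93  95  95  93  95  96 100 101  99  93 137
  147 145 145 148 153 152 150 150 149 149]
 [230 220 163 111 106 110 111 111 112 111 108 109 107 106 105  99  97 121
  147 146 143 146 149 151 151 149 149 150]
 [227 185 112 104 111 113 111 111 113 110 110 108 107 108 106 100  91 100
  144 147 145 145 147 151 151 149 147 146]
 [166 140 104 107 111 112 112 111 111 109 109 109 109 106 108 102  94 104
  132 148 145 143 148 150 152 150 149 147]]
```

The stop is reached: the reaction jumped (-3.7, 4.4 N) and the ball lagged about 2 px against the end piece. Now I lift out and move to the open desk to the right of the board.

move_arm(
  plan=[
    {"x": -0.0007,"y": -0.0018,"z": 0,"yaw": 0,"fingers": 1},
    {"x": -0.0007,"y": -0.0018,"z": -0.01,"yaw": 0,"fingers": 1},
    {"x": -0.0007,"y": -0.0018,"z": -0.03,"yaw": 0,"fingers": 1},
    {"x": 0,"y": 0.02,"z": -0.04,"yaw": 0,"fingers": 1},
    {"x": 0.01,"y": 0.05,"z": -0.04,"yaw": 0,"fingers": 1},
  ],
)

```text
time: 24.9
eef_pos: [0.472, 0.0601, 0.1349]
tcp_rot: [1.0, 0.015, 0.002, 0.001]
contact_force: [0.3, -1.2, -1.2]
opening: 0.178
finger_force: 88.4
```

move_arm(
  plan=[
    {"x": 0.02,"y": 0.034,"z": 0,"yaw": 0,"fingers": 1},
    {"x": 0.02,"y": 0.034,"z": 0.02,"yaw": 0,"fingers": 1},
    {"x": 0.02,"y": 0.034,"z": 0.036,"yaw": 0,"fingers": 1},
    {"x": 0.02,"y": 0.034,"z": 0.036,"yaw": 0,"fingers": 1},
    {"x": 0.02,"y": 0.034,"z": 0.036,"yaw": 0,"fingers": 1},
  ],
  force=30,
)

```text
time: 25.4
eef_pos: [0.492, 0.0267, 0.0969]
tcp_rot: [1.0, 0.013, -0.0, 0.0]
contact_force: [0.6, -0.2, -0.6]
opening: 0.174
finger_force: 88.3
```

```bash
python3 - <<'E'
from h import *
go([.4915,.028,.09],1.5)
s,im=snap("wrist","w18"); blobs("w18");col("w18",284,92,118)
print("dish",hit("top",342*.7,240*.7,.03))
E
```

```text
pos [0.492  0.0267 0.0969] head 1.52 q [-0.15  0.04  2.12 -0.    0.98  1.39] t 25.4 F [ 0.6 -0.2 -0.6] open 0.174
shift [-0.0004 -0.0013  0.0069] yaw 0.0004
blue [270, 150, 30, 6, 167] [284.3 152.5]
blue [268, 162, 35, 161, 5167] [284.4 242.5]
blue [267, 330, 37, 17, 558] [284.9 338.4]
white [0, 92, 197, 175, 27997] [ 97.3 170.4]
92:84,48,33 93:83,45,29 94:84,46,28 95:84,46,29 96:83,46,31 97:83,44,29 98:82,44,27 99:84,50,38 100:126,109,99 101:140,126,115 102:145,129,117 103:136,120,109 104:135,120,109 105:136,121,110 106:134,119,108 107:136,120,110 108:135,120,109 109:136,120,110 110:134,119,108 111:136,120,110 112:135,120,109 113:133,119,108 114:126,111,102 115:135,120,110 116:134,120,109 117:133,118,108
dish [ 0.67101155 -0.00691021  0.03      ]
```

move_arm(
  plan=[
    {"x": 0,"y": 0,"z": 0.005,"yaw": 0,"fingers": 0.81},
    {"x": 0,"y": 0,"z": 0.005,"yaw": 0,"fingers": 0.81},
  ],
)

```text
time: 25.65
eef_pos: [0.492, 0.0272, 0.092]
tcp_rot: [1.0, 0.014, 0.0, 0.0]
contact_force: [-0.7, -0.0, -0.8]
opening: 0.194
finger_force: 45.9
```

move_arm(
  plan=[
    {"x": 0,"y": 0,"z": 0.005,"yaw": 0,"fingers": 0.81},
    {"x": -0.002,"y": 0,"z": 0.008,"yaw": 0,"fingers": 0.81},
    {"x": -0.004,"y": 0,"z": 0.011,"yaw": 0,"fingers": 0.81},
  ],
)

```text
time: 25.95
eef_pos: [0.4883, 0.027, 0.0817]
tcp_rot: [1.0, 0.014, 0.0, 0.0]
contact_force: [-4.0, 0.5, 7.9]
opening: 0.191
finger_force: 46.5
```

move_arm(
  plan=[
    {"x": -0.006,"y": 0,"z": 0.009,"yaw": 0,"fingers": 0.81},
    {"x": -0.011,"y": 0,"z": 0.016,"yaw": 0,"fingers": 0.81},
    {"x": -0.015,"y": 0,"z": 0.023,"yaw": 0,"fingers": 0.81},
    {"x": -0.018,"y": 0,"z": 0.031,"yaw": 0,"fingers": 0.81},
    {"x": -0.021,"y": 0,"z": 0.039,"yaw": 0,"fingers": 0.81},
  ],
)

```text
time: 26.45
eef_pos: [0.467, 0.0264, 0.042]
tcp_rot: [1.0, 0.013, 0.0, 0.0]
contact_force: [-2.7, 0.3, 3.0]
opening: 0.193
finger_force: 47.9
```

move_arm(
  plan=[
    {"x": -0.002,"y": 0,"z": 0.007,"yaw": 0,"fingers": 0.81},
    {"x": -0.004,"y": 0,"z": 0.014,"yaw": 0,"fingers": 0.81},
    {"x": -0.005,"y": 0,"z": 0.018,"yaw": 0,"fingers": 0.81},
    {"x": -0.005,"y": 0,"z": 0.018,"yaw": 0,"fingers": 0.81},
  ],
)

```text
time: 26.85
eef_pos: [0.4619, 0.0262, 0.0233]
tcp_rot: [1.0, 0.013, -0.0, 0.0]
contact_force: [-0.5, -1.1, 3.0]
opening: 0.185
finger_force: 48.7
```

```bash
python3 - <<'E'
from h import *
go([.465,.028,.0063],1.5)
s,im=snap("wrist","w19"); blobs("w19")
E
```

```text
pos [0.4619 0.0262 0.0233] head 1.52 q [-0.16  0.11  2.22 -0.    0.81  1.38] t 26.85 F [-0.5 -1.1  3. ] open 0.185
shift [ 0.0032 -0.0017  0.017 ] yaw 0.0004
blue [266, 104, 38, 14, 472] [284.6 110.8]
blue [266, 126, 39, 190, 7047] [284.7 218.5]
blue [267, 322, 36, 10, 316] [284.5 326.5]
white [276, 20, 18, 82, 1081] [285.   69.2]
white [0, 39, 160, 238, 31184] [ 74.7 148.8]
```

move_arm(
  plan=[
    {"x": 0,"y": 0,"z": 0.004,"yaw": 0,"fingers": 0.81},
    {"x": 0,"y": 0,"z": 0.008,"yaw": 0,"fingers": 0.81},
    {"x": 0,"y": 0,"z": 0.008,"yaw": 0,"fingers": 0.81},
  ],
)

```text
time: 27.2
eef_pos: [0.4617, 0.0263, 0.0155]
tcp_rot: [1.0, 0.013, -0.0, -0.0]
contact_force: [-2.6, -0.3, 4.7]
opening: 0.19
finger_force: 49.2
```

move_arm(
  plan=[
    {"x": 0,"y": 0,"z": 0.003,"yaw": 0,"fingers": 0.81},
    {"x": 0,"y": 0,"z": 0.003,"yaw": 0,"fingers": 0.81},
  ],
)

```text
time: 27.4
eef_pos: [0.4618, 0.0263, 0.0128]
tcp_rot: [1.0, 0.013, -0.0, -0.0]
contact_force: [-3.1, -0.7, 5.2]
opening: 0.193
finger_force: 49.4
```

```bash
python3 - <<'E'
from h import *
go([.465,.028,.0063],1.5)
s,im=snap("wrist","w20"); blobs("w20")
E
```

```text
pos [0.4618 0.0263 0.0128] head 1.54 q [-0.16  0.13  2.22 -0.    0.79  1.38] t 27.4 F [-3.1 -0.7  5.2] open 0.193
shift [ 0.0033 -0.0016  0.0065] yaw 0.0007
blue [264, 98, 42, 16, 581] [284.3 106. ]
blue [265, 123, 41, 189, 7229] [284.7 214.2]
blue [268, 318, 34, 9, 275] [284.5 322. ]
white [284, 5, 3, 24, 72] [285.   16.5]
white [276, 30, 19, 65, 1171] [284.5  62. ]
white [0, 35, 153, 249, 31109] [ 70.4 150.9]
```

move_arm(
  plan=[
    {"x": 0,"y": 0,"z": 0.003,"yaw": 0,"fingers": 0.81},
    {"x": 0,"y": 0,"z": 0.003,"yaw": 0,"fingers": 0.81},
  ],
)

```text
time: 27.65
eef_pos: [0.4617, 0.0265, 0.0097]
tcp_rot: [1.0, 0.013, -0.0, -0.0]
contact_force: [-2.9, 0.4, 4.7]
opening: 0.193
finger_force: 49.5
```

move_arm(
  plan=[
    {"x": 0,"y": 0,"z": 0.002,"yaw": 0,"fingers": 0.81},
    {"x": 0,"y": 0,"z": 0.002,"yaw": 0,"fingers": 0.81},
  ],
)

```text
time: 27.85
eef_pos: [0.4618, 0.0263, 0.0084]
tcp_rot: [1.0, 0.013, -0.001, -0.0]
contact_force: [-4.4, -1.1, 8.7]
opening: 0.188
finger_force: 49.8
```

```bash
python3 - <<'E'
from h import *
go([.465,.028,.0063],1.5)
s,im=snap("wrist","w21"); blobs("w21")
E
```

```text
pos [0.4618 0.0263 0.0084] head 1.54 q [-0.16  0.14  2.22 -0.    0.78  1.38] t 27.85 F [-4.4 -1.1  8.7] open 0.188
shift [ 0.0032 -0.0016  0.0021] yaw 0.0007
blue [264, 96, 42, 17, 663] [284.5 104. ]
blue [264, 122, 42, 188, 7313] [284.7 212.2]
blue [268, 316, 34, 9, 251] [284.7 320.3]
white [284, 0, 3, 23, 69] [285.  11.]
white [276, 24, 19, 69, 1245] [284.6  57.8]
white [0, 33, 149, 255, 30915] [ 68.4 152.2]
```

move_arm(
  plan=[
    {"x": 0,"y": 0,"z": 0,"yaw": 0,"fingers": 0.76},
    {"x": 0,"y": 0,"z": 0,"yaw": 0,"fingers": 0.7},
    {"x": 0,"y": 0,"z": 0,"yaw": 0,"fingers": 0.55},
    {"x": 0,"y": 0,"z": 0,"yaw": 0,"fingers": 0.5},
    {"x": 0,"y": 0,"z": 0,"yaw": 0,"fingers": 0.5},
  ],
)

```text
time: 28.4
eef_pos: [0.4618, 0.0263, 0.0076]
tcp_rot: [1.0, 0.013, -0.0, -0.0]
contact_force: [0.3, -0.9, -0.0]
opening: 0.501
finger_force: 0.0
```

move_arm(
  plan=[
    {"x": 0,"y": 0,"z": -0.01,"yaw": 0,"fingers": 0.5},
    {"x": 0,"y": 0,"z": -0.04,"yaw": 0,"fingers": 0.5},
    {"x": 0,"y": 0,"z": -0.08,"yaw": 0,"fingers": 0.5},
    {"x": 0,"y": 0,"z": -0.12,"yaw": 0,"fingers": 0.5},
    {"x": 0,"y": 0,"z": -0.15,"yaw": 0,"fingers": 0.5},
  ],
)

```text
time: 28.9
eef_pos: [0.4628, 0.0262, 0.1613]
tcp_rot: [1.0, 0.013, 0.002, 0.0]
contact_force: [0.6, 0.0, 0.1]
opening: 0.5
finger_force: 0.0
```

move_arm(
  plan=[
    {"x": 0,"y": 0,"z": 0,"yaw": 0,"fingers": 0.5},
    {"x": 0,"y": 0,"z": 0,"yaw": 0,"fingers": 0.5},
  ],
)

```text
time: 29.1
eef_pos: [0.4623, 0.0263, 0.1589]
tcp_rot: [1.0, 0.013, 0.001, 0.0]
contact_force: [-0.5, 0.1, 0.3]
opening: 0.503
finger_force: 0.0
```

```bash
python3 - <<'E'
from h import *
go([.465,.028,.0063],1.5)
snap("wrist","w22"); blobs("w22")
st=dict(np.load("pics/w22.npz"))
im=cv2.cvtColor(cv2.imread("pics/w22.png"),cv2.COLOR_BGR2HSV);m=cv2.inRange(im,(100,120,40),(130,255,255))
m=cv2.morphologyEx(m,cv2.MORPH_CLOSE,np.ones((11,3)))
k,l,s2,c=cv2.connectedComponentsWithStats(m);i=1+np.argmax(s2[1:,4]);ys,xs=np.where(l==i)
W=np.array([hit("wrist",x,y,.018,st)[:2] for x,y in zip(xs,ys)])*1000
print("handle mm",cv2.minAreaRect(W.astype(np.float32)))
for u,v in ((285,120),): pass
print("tip pred",pix("wrist",[.575,.029,.009],st))
E
```

```text
pos [0.4623 0.0263 0.1589] head 1.54 q [-0.16 -0.12  2.15 -0.    1.11  1.38] t 29.1 F [-0.5  0.1  0.3] open 0.503
shift [ 0.0024 -0.0017  0.1526] yaw 0.0007
blue [275, 107, 20, 8, 142] [284.6 110.6]
blue [275, 120, 20, 97, 1862] [284.5 166.8]
blue [276, 221, 18, 6, 96] [284.4 223.5]
white [28, 65, 187, 147, 22242] [121.2 131.9]
white [280, 72, 9, 34, 300] [284.1  88.3]
handle mm ((489.7588806152344, 26.856616973876953), (107.82745361328125, 16.935510635375977), 1.174455165863037)
tip pred (np.float64(284.5636145191926), np.float64(72.67510103614717))
```

The stylus lies flat on the desk: the handle measures 108 x 17 mm in the image, centred at (0.490, 0.027), beside the board. The hand is clear.

```bash
python3 -c "
from plant import ctrl
print(ctrl.sign_off())"
```

```text
the job is handed in; nothing more can be done
None
```

I drew the stylus out by its nose, set it down, retook it by the handle, traced the groove from the red dot to the stop at the black dot in one pass, laid it flat beside the board and handed the job in at about 29 s; the judge returned no verdict.

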